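# File the tall pattern board into the packed sloping rack

### The arm

A 6-joint arm with a two-finger parallel gripper is mounted at the origin on the work surface. World frame = base frame: x ahead of the robot, y to its left, z up, the work surface at z = 0. Lengths are in m, angles in degrees, forces in N, time in s.
With the tool pointing down it reaches from about 0.25 to 0.725 m from the base axis. Payload 9.7 kg.
Tool frame: the origin (TCP) lies at the very end of the fingers, on their centre line; the grasp point (between the pads) lies 19 mm behind it; z points along the fingers, y is the direction in which the jaws open and shut (so a half turn about z gives the same grasp; the last joint's range is limited). The gripper opens to 85 mm and grips with 20 to 120 N. Pads are 22 mm wide; open, the fingers measure 114 mm over their backs; the gripper's body (76 mm by 85 mm) begins 54 mm behind the grasp point. The pads swing forward as they close: fully open they stand 13 mm farther back than shut.
Start: joints at [70.302, 4.979, 10.078, 95.1, 0, 90], TCP at [0.185, 0.518, 0.231] pointing down, gripper open.
Joint ranges: [-179.16, 179.16], [-48.56, 103.87], [-65.8, 70.77], [-126.05, 130.52], [-82.76, 87.17], [-180, 180]. Speed limits (degrees/s): [127.2, 127.2, 147.25, 180, 180, 180].

### API

Orientations are given as [roll, pitch, yaw] about the fixed x, y, z axes, in that order (R = Rz(yaw) Ry(pitch) Rx(roll)).
In Python, from workcell import bot gives the robot as it stands. The module is installed in compiled form; this text tells all that it offers.
- The arm moves only by the tool step_arm, never from a script. Its arguments are lists of equal length, an entry for each row: "dr": the turn, a rotation vector about the tool's x, y, z in rad, a list of three; "xyz": the shift along the tool's x, y, z in units of 40 mm (1.0 is 40 mm), a list of three; "gripper": the opening, from 0 (shut) to 1 (fully open). In form: {"dr": [[wx, wy, wz], ...], "xyz": [[x, y, z], ...], "gripper": [gripper, ...]}. A call has exactly 8 rows; each row is the pose to reach, as a shift and turn from the pose commanded when the call began, along the tool's axes at that moment; what a row does not reach only later rows make up. A row lasts 1/10 s, in which the tool goes at most 50 mm and 8.59 degrees, less where a joint would pass 70% of its speed; a pose out of reach is approached as far as the arm can. A call with a gripper value outside its range is refused whole. The fingers move at their own pace and stop on an object; "squeeze" is the grip in N (left out, the last holds). Time passes only in rows, so rows that repeat a pose let the fingers close, or fill a call up. It gives the time, the measured TCP pose, the force and the opening at its end, in the units of the state.
- bot.get_obs(): the state, without advancing time (a new reading comes with each control period).
- bot.camera(name): name is "side" or "top" or "wrist"; returns a dict with "image" (480x640x3 uint8, red, green, blue), "camera_matrix" (3x3 intrinsics, pixels), "R" (3x3) and "t" (3): a world point X has camera coordinates R X + t. Camera axes: x right, y down, z forward; pixel columns grow to the right and rows downward; lengths in m; the calibration is good to about 2 mm. A picture is of the moment at which its call begins. There is no depth.
- bot.job_done(): hands the job in, once; it reports no verdict.
Trained networks look in a picture, given as the dict that the camera call returned (one of the last four; its "shot" number tells which), for a name from the list of things; names that differ only in an ending like _2 or _b are one class to them, and where a whole thing is asked for, a point or a joint stands for the part that bears it (a point fixed in the world has none). Each returns a list of dicts, best first, with "p" (0 to 1); they miss things now and then, are a little off and sometimes report something else, mostly with a low value. They report only what shows in the picture. A call takes as long as a camera call. They do not tell look-alikes from the thing itself.
- bot.regions_of(picture, thing): "region" (480x640 bool, what is visible of it) and "box" ([centre column, centre row, width, height] in pixels, round what is visible of it).
The state is a dict: "time": time; "q": joint angles; "qd": joint speeds; "joint_efforts": joint torques, N m; "ee_pos": TCP position; "tcp_rot": TCP orientation; "wrist_force": force on the tool from outside, world axes, zero at the start; "torque": the same for the moment, N m; "opening": finger opening in m.
Only numpy, scipy, OpenCV 4.12 (cv2) and the standard library are available. Lean on these libraries where they do the work, as an engineer would, in place of code of your own. Each camera call takes 0.05 s, during which the arm holds its last target.

### The job

Take the tall pattern board out of its wooden stand and push it down into the packed row in the sloping rack, directly beside the notched board, on that board's left as seen from the robot (its side towards the sprung end plate). Press it fully home on the rack's floor, square with the row, nudging its neighbours apart without tipping or pulling any of them out, and leave the hammer, the rubber ring and the punch alone.

Things in the scene. Friction and masses are not known exactly. Their poses are not given: they have to be found in the camera images.
- rack: Fixed grey trough, 170 mm long in y, holding a row of boards on edge, leaning 25 deg away from the robot. Origin: centre of its floor surface, 52 mm above bench. y: along the row (level, to robot's left); z: normal to its floor, the way boards stand (up, away from robot); x: across. Inside 116 mm wide; far lip 33 mm high, near lip 23, each with a flare of 22 mm more, opening to 136 mm. Fixed wall 86 mm high with inner face at y=-77 mm; low wall at y=+77.
- follower (a joint): Sprung aluminium end plate, 8 mm thick, reaching 88 mm above the rack's floor, at the +y end of the row. Its spring presses the row against the fixed -y wall with about 3 N at 0, plus 60 N/m. Value in m: 0 with four boards packed, growing towards +y, at most 0.045; about 0.014 with a fifth board in.
- board_notched: Has a notch 40 mm wide, 30 deep in the middle of its top edge; first, second or third from the fixed wall. Else a waxed plywood board standing loose in the rack, 14 mm thick, 100 wide, 92 high, about 0.1 kg; top 16 mm bevelled on both faces to a rounded 5 mm edge, so touching boards leave a V groove on top. Origin: centre of its bottom edge; x width, y thickness (along rack's y), z up the board. 
- board_a: One of the first three from the fixed wall. A plain waxed plywood board standing loose in the rack, 14 mm thick, 100 wide, 92 high, about 0.1 kg; top 16 mm bevelled on both faces to a rounded 5 mm edge, so touching boards leave a V groove on top. Origin: centre of its bottom edge; x width, y thickness (along rack's y), z up the board. 
- board_b: One of the first three from the fixed wall. A plain waxed plywood board standing loose in the rack, 14 mm thick, 100 wide, 92 high, about 0.1 kg; top 16 mm bevelled on both faces to a rounded 5 mm edge, so touching boards leave a V groove on top. Origin: centre of its bottom edge; x width, y thickness (along rack's y), z up the board. 
- board_end: Always fourth from the fixed wall, against the sprung plate. A plain waxed plywood board standing loose in the rack, 14 mm thick, 100 wide, 92 high, about 0.1 kg; top 16 mm bevelled on both faces to a rounded 5 mm edge, so touching boards leave a V groove on top. Origin: centre of its bottom edge; x width, y thickness (along rack's y), z up the board. 
- tall_board: Waxed plywood board to be filed, a black round pad on each face: 14 mm thick, 100 wide, 118 high, 0.09 to 0.18 kg. Bottom 16 mm bevelled on both faces to a rounded 5 mm edge; top flat. Starts upright in the stand, may lean a few degrees. Origin: centre of its bottom edge; x width, y thickness, z up the board. Either face may be to the left. When home its top is 26 mm above the other boards.
- stand: Fixed dark wood stand, 130 x 90 mm, 44 mm high, with a slot along its x, 16.5 mm wide and 34 mm deep (slot floor 10 mm above the bench), in which the tall board stands. Origin: centre of its underside.
- hammer: Loose hammer lying on the bench: a bystander. Origin on its underside.
- washer: Loose black rubber ring, 90 mm across and 25 high, on the bench: a bystander. Origin: centre of its underside.
- punch: Loose steel punch standing upright, 28 mm across and 110 high: a bystander. Origin: centre of its underside.
There are look-alikes about, which are no part of the job. What is shaped like the tall_board but green or orange is not meant.

How it is judged:
By the outcome, as a careful person would: the job done as asked, in the order asked, and still so for the second after the job is handed in, with the robot touching nothing.
It also fails if it takes over 54 s, if anything falls off the work surface, if the arm or the gripper's body presses on something with over 40 N, if the wrist force passes 120 N, or if a joint passes its speed limit or range.

## Working session

There is one attempt and no reset: what is moved stays moved. The work goes in short steps, Python scripts to look and compute and a tool call to move; the robot and the scene stay as the last step left them, time stands still between calls to the robot, and variables do not carry over. Pictures are saved under pics/ and viewed, and the job is handed in when it is done.

Besides the shell and the picture viewer there is one more tool, called after "Call:" as name(argument=value, ...), one argument or row to a line, values as JSON. step_arm: Moves the arm, as the interface text tells. Its arguments: {"type":"object","properties":{"dr":{"type":"array"},"xyz":{"type":"array"},"gripper":{"type":"array"},"squeeze":{"type":"number"}},"required":["dr","xyz","gripper"]}

```bash
mkdir -p pics; ls; python3 - <<'E'
from workcell import bot
import cv2,pickle
o=bot.get_obs(); print(o)
for n in ["side","top","wrist"]:
    c=bot.camera(n); cv2.imwrite(f"pics/{n}0.png",c["image"][:,:,::-1]); pickle.dump(c,open(f"{n}0.pkl","wb"))
    print(n,c["camera_matrix"].round(1).tolist(),c["R"].round(3).tolist(),c["t"].round(3).tolist())
    for th in ["rack","board_notched","tall_board","stand","hammer","washer","punch","follower"]:
        print(th,[(round(float(r["p"]),2),[round(float(v)) for v in r["box"]]) for r in bot.regions_of(c,th)][:5])
E
```

```text
pics
{'time': 0.0, 'q': array([7.03008762e+01, 5.01106051e+00, 1.00337034e+01, 9.50996349e+01,
       1.33482169e-04, 9.00000464e+01]), 'qd': array([0.02862738, 0.08807853, 0.04314791, 0.04551386, 0.04884849,
       0.00736927]), 'joint_efforts': array([ 3.78227842e-04, -5.20393753e+01,  4.64794672e+01,  1.65043655e-02,
       -7.70023371e-05,  1.44294978e-05]), 'ee_pos': array([0.18531477, 0.51759099, 0.23057673]), 'tcp_rot': array([-1.79923008e+02, -1.33419712e-04,  1.60300830e+02]), 'wrist_force': array([-0.13194929,  0.30202692,  0.19920023]), 'torque': array([ 0.01901839, -0.00527134, -0.01578661]), 'opening': 0.08519154310820158}
side [[442.2, 0.0, 321.4], [0.0, 442.2, 239.7], [0.0, 0.0, 1.0]] [[0.992, -0.126, -0.003], [-0.097, -0.746, -0.658], [0.081, 0.653, -0.753]] [-0.54, 0.163, 0.815]
rack [(0.58, [330, 360, 142, 142])]
board_notched [(0.84, [354, 364, 83, 41])]
tall_board [(0.82, [318, 177, 44, 37]), (0.75, [298, 152, 31, 60]), (0.72, [235, 231, 58, 47]), (0.7, [318, 228, 42, 64])]
stand [(0.64, [318, 201, 59, 40])]
hammer [(0.57, [231, 164, 43, 70])]
washer [(0.56, [424,
[... 347 characters left out ...]
21, 72])]
tall_board [(0.91, [234, 232, 22, 63]), (0.83, [165, 247, 60, 42]), (0.66, [305, 237, 36, 51]), (0.56, [295, 325, 26, 57])]
stand [(0.69, [241, 240, 47, 62]), (0.54, [461, 225, 28, 70])]
hammer [(0.81, [149, 338, 140, 51])]
washer [(0.95, [319, 143, 44, 42])]
punch [(0.95, [228, 157, 22, 33]), (0.37, [462, 224, 27, 65])]
follower [(0.82, [447, 230, 37, 69]), (0.22, [318, 142, 41, 42])]
wrist [[383.5, 0.0, 323.4], [0.0, 383.5, 237.6], [0.0, 0.0, 1.0]] [[0.337, 0.942, 0.001], [0.905, -0.324, 0.277], [0.261, -0.092, -0.961]] [-0.55, -0.037, 0.379]
rack []
board_notched []
tall_board [(0.76, [82, 467, 20, 24])]
stand []
hammer [(0.8, [307, 363, 230, 84])]
washer []
punch []
follower []
```

View pics/side0.png

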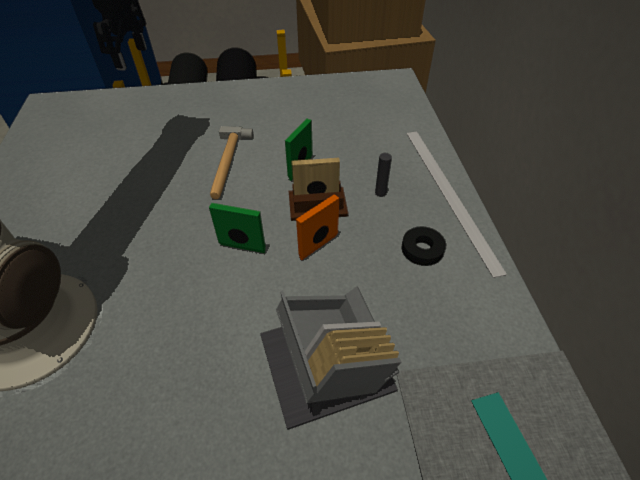

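View pics/top0.png

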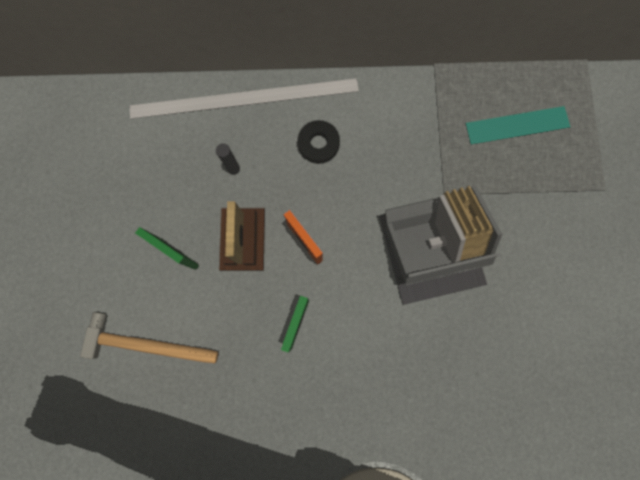

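View pics/wrist0.png

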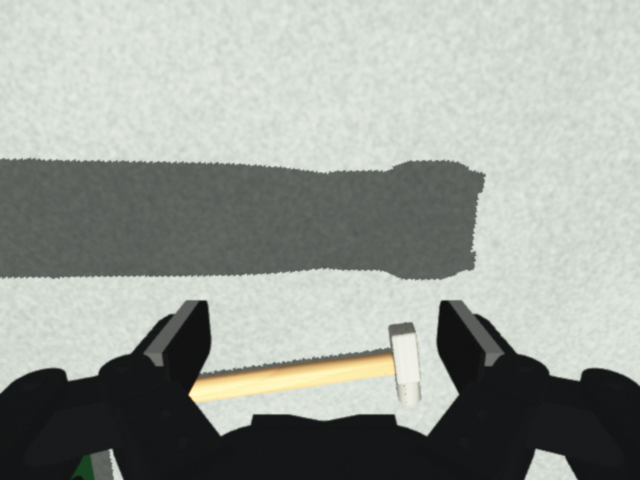

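```bash
python3 - <<'E'
import pickle,cv2
def crop(n,x,y,w,h,s,o):
    im=pickle.load(open(n,"rb"))["image"][y:y+h,x:x+w,::-1]
    im=cv2.resize(im,None,fx=s,fy=s,interpolation=cv2.INTER_CUBIC)
    for i in range(0,w,10): cv2.putText(im,str(x+i),(i*s,8),0,.3,(0,0,255),1); cv2.line(im,(i*s,8),(i*s,14),(0,0,255),1)
    for i in range(0,h,10): cv2.putText(im,str(y+i),(0,i*s+4),0,.3,(0,0,255),1)
    cv2.imwrite(o,im)
crop("top0.pkl",375,180,130,100,6,"pics/c1.png")
crop("side0.pkl",255,280,150,100,5,"pics/c2.png")
crop("top0.pkl",205,190,80,90,6,"pics/c3.png")
crop("side0.pkl",270,130,100,120,5,"pics/c4.png")
E
```

```text
(no output)
```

View pics/c1.png

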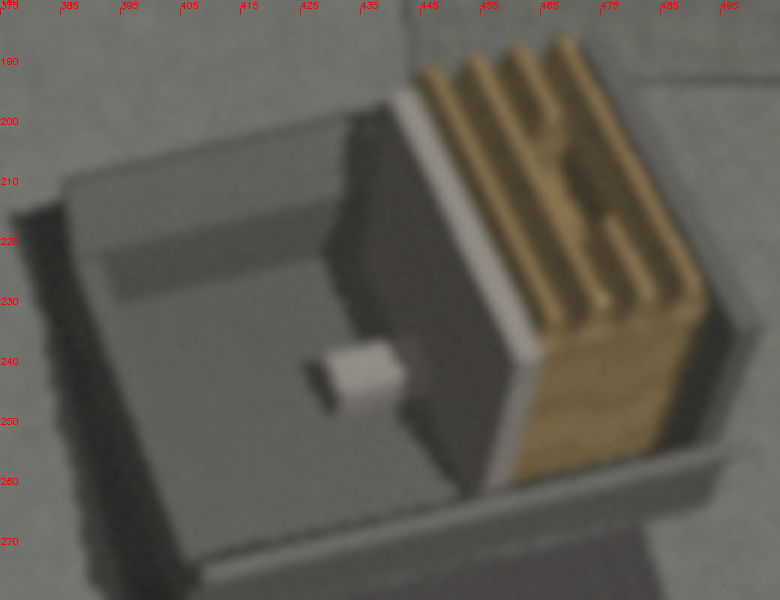

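View pics/c2.png

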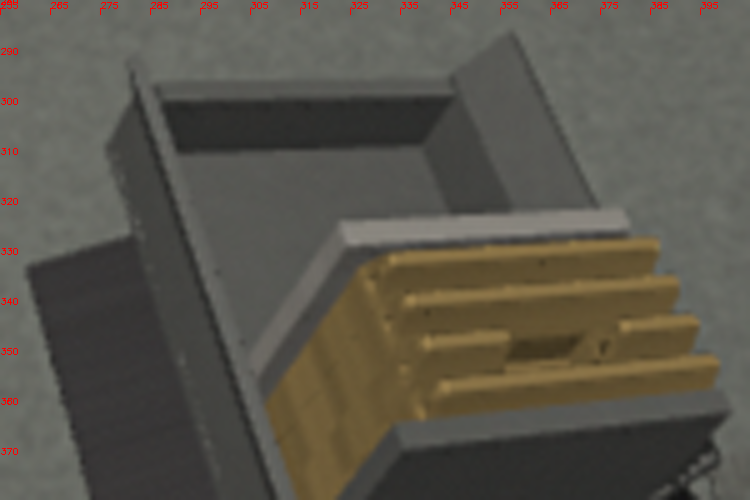

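View pics/c3.png

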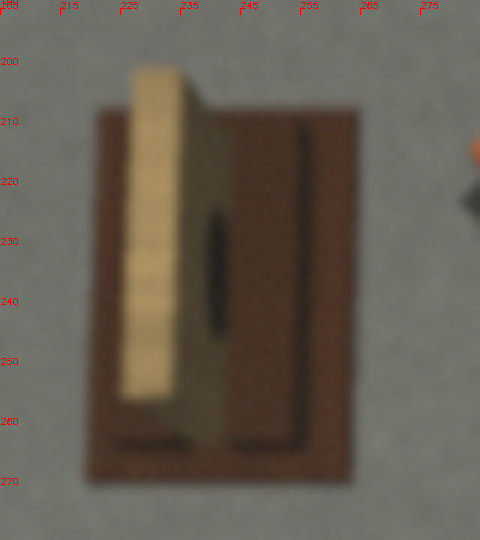

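View pics/c4.png

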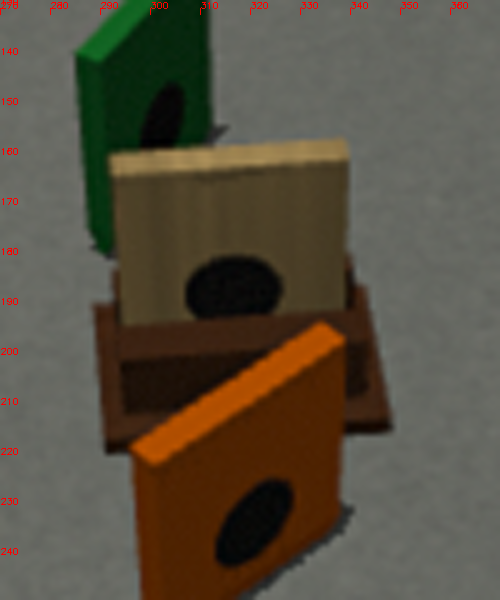

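```bash
cat > h.py <<'E'
import numpy as np,pickle,cv2
from scipy.optimize import least_squares
from scipy.spatial.transform import Rotation as Ro
def proj(c,X):
    X=np.atleast_2d(X); p=(c["R"]@X.T).T+c["t"]; p=(c["camera_matrix"]@p.T).T
    return p[:,:2]/p[:,2:]
def rackR(yaw): return (Ro.from_euler('z',yaw,degrees=True)*Ro.from_euler('y',25,degrees=True)).as_matrix()
E
cat > fit.py <<'E'
from h import *
T=pickle.load(open("top0.pkl","rb"));S=pickle.load(open("side0.pkl","rb"))
ys=[-.070,-.056,-.042,-.028]
rt=dict(far=[(469.2,186.3),(461.3,187.8),(454.2,189.2),(447.5,191.7)],near=[(491.3,228.3),(483.3,229.7),(475.3,230.5),(467.5,233.3)])
rs=dict(far=[(398.6,352.4),(394.4,344.4),(390.6,336.6),(386.6,328.8)],near=[(343,357),(339,348.6),(336,340),(332.6,332)])
def rackres(p,cams):
    x,y,yaw,off=p[:4];R=rackR(yaw);r=[]
    for c,d in cams:
        for k,sg in (("far",1),("near",-1)):
            X=np.array([[off+sg*.050,b,.092] for b in ys])@R.T+[x,y,.052]
            r+=list((proj(c,X)-np.array(d[k])).ravel())
        # rack near flare
    if any(c is T for c,_ in cams):
        X=np.array([[-.068,.085,.045],[-.068,-.085,.045]])@R.T+[x,y,.052]
        r+=list((proj(T,X)-np.array([(409.2,275.8),(495.8,255.8)])).ravel()*.5)
    return np.array(r)
for nm,cams in (("both",[(T,rt),(S,rs)]),("top",[(T,rt)]),("side",[(S,rs)])):
    s=least_squares(rackres,[.5,-.2,10,0],args=(cams,),x_scale=[.01,.01,1,.01]); print(nm,s.x.round(4),s.cost.round(2)); print(s.fun.round(1).tolist())
# tall board
ct=[(227.2,201.3),(235.5,201.7),(225.2,256.3),(233.7,256.7)]
cs=[(339.4,158.4),(339.6,162),(292,161),(292.4,165)]
P=np.array([[.05,.007,.118],[.05,-.007,.118],[-.05,.007,.118],[-.05,-.007,.118]])
def tb(p,w):
    x,y,yaw,lean=p; R=(Ro.from_euler('z',yaw,degrees=True)*Ro.from_euler('x',lean,degrees=True)).as_matrix()
    X=P@R.T+[x,y,.010];r=[]
    if 't' in w: r+=list((proj(T,X)-ct).ravel())
    if 's' in w:
        r+=list((proj(S,X)-cs).ravel())
    return np.array(r)
def st(p):
    x,y,yaw=p;R=Ro.from_euler('z',yaw,degrees=True).as_matrix()
    X=np.array([[.065,.045,.02],[.065,-.045,.02],[-.065,.045,.02],[-.065,-.045,.02]])@R.T+[x,y,0]
    return (proj(T,X)-np.array([(221.7,208),(264.7,208),(219.7,270.7),(263.7,270.7)])).ravel()
s=least_squares(st,[.5,.2,0],x_scale=[.01,.01,1]);print("stand",s.x.round(4),s.fun.round(1))
for w in ("ts","t"):
    s=least_squares(tb,[.5,.2,0,0],args=(w,),x_scale=[.01,.01,1,1]); print(w,s.x.round(4),s.cost.round(2),s.fun.round(1).tolist())
    x,y,yaw,lean=s.x;R=(Ro.from_euler('z',yaw,degrees=True)*Ro.from_euler('x',lean,degrees=True)).as_matrix();print("topc",R@[0,0,.118]+[x,y,.01])
E
python3 fit.py
```

```text
both [ 0.5294 -0.1379 11.2293  0.0117] 11.1
[-0.6, -1.1, 0.1, -1.0, -0.1, -0.8, -0.6, -1.6, -0.7, -1.1, -0.4, -0.8, -0.2, 0.2, -0.2, -0.9, -0.8, 0.3, -0.5, 0.3, -0.6, 0.2, -0.3, 0.3, -1.2, 0.7, -0.7, 0.4, -1.0, 0.4, -0.9, 0.1, -0.6, -0.5, 2.1, -1.1]
top [ 0.5279 -0.138  11.0513  0.0116] 4.09
[-0.3, -0.2, 0.4, -0.1, 0.2, 0.1, -0.3, -0.8, -0.5, -0.1, -0.2, 0.2, -0.0, 1.1, 0.0, 0.1, -0.6, -0.2, 2.2, -0.6]
side [ 0.5241 -0.1372 11.2649  0.0196] 0.23
[-0.3, -0.1, 0.0, -0.1, -0.0, -0.1, 0.3, 0.1, -0.3, 0.3, 0.3, -0.0, -0.1, 0.1, 0.1, -0.2]
stand [ 0.5623  0.2487 -1.3213] [-0.4 -0.2  0.5 -0.4 -0.6  0.4  0.4  0.1]
ts [ 0.5631  0.2411 -1.7959 -5.0104] 3.67 [0.5, -0.4, -0.2, -0.9, 0.3, -0.7, -0.5, -1.2, -1.2, -0.1, -0.6, -0.0, -1.0, 0.3, -1.0, 0.0]
topc [0.56341666 0.25143295 0.12754911]
t [ 0.5626  0.2684 -1.5566  8.1419] 0.18 [0.2, 0.2, -0.2, 0.1, 0.2, -0.0, -0.2, -0.3]
topc [0.56209686 0.25164864 0.12681061]
```

```bash
cat >> h.py <<'E'
def move(pos,R):
    """print dr (rad) and xyz (40mm units) from the present measured pose to pos,R"""
    from workcell import bot
    o=bot.get_obs(); R0=Ro.from_euler('xyz',o["tcp_rot"],degrees=True).as_matrix()
    dr=Ro.from_matrix(R0.T@R).as_rotvec(); d=R0.T@(np.array(pos)-o["ee_pos"])/.04
    print("t",round(o["time"],2),"pos",o["ee_pos"].round(4),"rot",o["tcp_rot"].round(2),"F",o["wrist_force"].round(1),"op",round(o["opening"],4))
    print("dr",dr.round(3),"xyz",d.round(3))
def down(yaw,lean=0): # tool down, lean=board lean about its x (deg, top towards -y if +)
    return (Ro.from_euler('z',yaw,degrees=True)*Ro.from_euler('x',lean,degrees=True)*Ro.from_euler('x',180,degrees=True)).as_matrix()
E
python3 -c "
from h import *
move([.563,.2515,.2],down(-1.6))"
```

```text
t 1.35 pos [0.1854 0.5178 0.2313] rot [-180.    -0.   160.3] F [ 0.1 -0.2 -0.3] op 0.0855
dr [-0.     0.     2.826] xyz [-11.132  -3.086   0.782]
```

Call:
step_arm(
  dr=[
    [0, 0, 0.14],
    [0, 0, 0.28],
    [0, 0, 0.42],
    [0, 0, 0.56],
    [0, 0, 0.7],
    [0, 0, 0.84],
    [0, 0, 0.98],
    [0, 0, 1.12],
  ],
  xyz=[
    [-0.8, -0.2, 0],
    [-1.8, -0.5, 0],
    [-2.8, -0.8, 0],
    [-3.8, -1.1, 0],
    [-4.8, -1.4, 0],
    [-5.8, -1.7, 0],
    [-6.8, -1.9, 0],
    [-7.8, -2.2, 0],
  ],
  gripper=[1, 1, 1, 1, 1, 1, 1, 1],
)

```text
time: 2.15
ee_pos: [0.4508, 0.3288, 0.2313]
tcp_rot: [180.0, -0.0, 95.8]
wrist_force: [0.3, 1.0, -0.1]
opening: 0.0854
```

```bash
python3 -c "
from h import *
move([.563,.2515,.2],down(-1.6))"
```

```text
t 2.15 pos [0.4508 0.3288 0.2313] rot [ 1.7998e+02 -2.0000e-02  9.5800e+01] F [ 0.3  1.  -0.1] op 0.0854
dr [-0.  -0.   1.7] xyz [-2.206  2.595  0.783]
```

Call:
step_arm(
  dr=[
    [0, 0, 0.14],
    [0, 0, 0.28],
    [0, 0, 0.42],
    [0, 0, 0.56],
    [0, 0, 0.7],
    [0, 0, 0.84],
    [0, 0, 0.98],
    [0, 0, 1.12],
  ],
  xyz=[
    [-0.4, 0.5, 0.1],
    [-0.8, 1.0, 0.2],
    [-1.2, 1.5, 0.3],
    [-1.6, 2.0, 0.4],
    [-2.0, 2.4, 0.5],
    [-2.2, 2.6, 0.6],
    [-2.2, 2.6, 0.7],
    [-2.2, 2.6, 0.78],
  ],
  gripper=[1, 1, 1, 1, 1, 1, 1, 1],
)

```text
time: 2.95
ee_pos: [0.5626, 0.2529, 0.1996]
tcp_rot: [-180.0, 0.0, 31.6]
wrist_force: [0.0, 0.1, 0.6]
opening: 0.0855
```

```bash
python3 -c "
from h import *
move([.563,.2515,.2],down(-1.6))"
```

```text
t 2.95 pos [0.5626 0.2529 0.1996] rot [-1.800e+02  3.000e-02  3.158e+01] F [0.  0.1 0.6] op 0.0855
dr [0.    0.001 0.579] xyz [-0.011  0.035 -0.011]
```

Call:
step_arm(
  dr=[
    [0, 0, 0.12],
    [0, 0, 0.25],
    [0, 0, 0.38],
    [0, 0, 0.5],
    [0, 0, 0.58],
    [0, 0, 0.58],
    [0, 0, 0.58],
    [0, 0, 0.58],
  ],
  xyz=[
    [0, 0.03, 0],
    [0, 0.03, 0],
    [0, 0.03, 0],
    [0, 0.03, 0],
    [0, 0.03, 0],
    [0, 0.03, 0],
    [0, 0.03, 0],
    [0, 0.03, 0],
  ],
  gripper=[1, 1, 1, 1, 1, 1, 1, 1],
)

```text
time: 3.75
ee_pos: [0.5875, 0.1158, 0.2001]
tcp_rot: [-175.5, 0.4, 9.1]
wrist_force: [-0.1, 0.3, 0.1]
opening: 0.0856
```

```bash
python3 - <<'E'
from h import *
from workcell import bot
c=bot.camera("wrist");pickle.dump(c,open("wrist1.pkl","wb"));cv2.imwrite("pics/wrist1.png",c["image"][:,:,::-1])
move([.563,.2515,.2],down(-1.6))
P=np.array([[x,y,z] for z in (.118,.034) for x in(.05,-.05) for y in (.007,-.007)])
for lean in (-5,0,5):
    R=(Ro.from_euler('z',-1.7,degrees=True)*Ro.from_euler('x',lean,degrees=True)).as_matrix()
    X=(P-[0,0,.118])@R.T+[.563,.2515,.1275]
    print(lean,proj(c,X).round(0).tolist())
E
```

```text
t 3.8 pos [0.5875 0.1138 0.2004] rot [-175.58    0.44    8.92] F [ 0.4 -1.9 -0.1] op 0.0851
dr [-0.076  0.015  0.183] xyz [-0.072 -3.484  0.279]
-5 [[101.0, 166.0], [123.0, 171.0], [98.0, 317.0], [118.0, 322.0], [177.0, 157.0], [193.0, 161.0], [168.0, 272.0], [183.0, 276.0]]
0 [[100.0, 166.0], [123.0, 171.0], [98.0, 317.0], [118.0, 321.0], [168.0, 155.0], [185.0, 159.0], [160.0, 271.0], [176.0, 274.0]]
5 [[100.0, 166.0], [124.0, 171.0], [97.0, 318.0], [119.0, 321.0], [158.0, 153.0], [176.0, 157.0], [151.0, 269.0], [167.0, 272.0]]
```

View pics/wrist1.png

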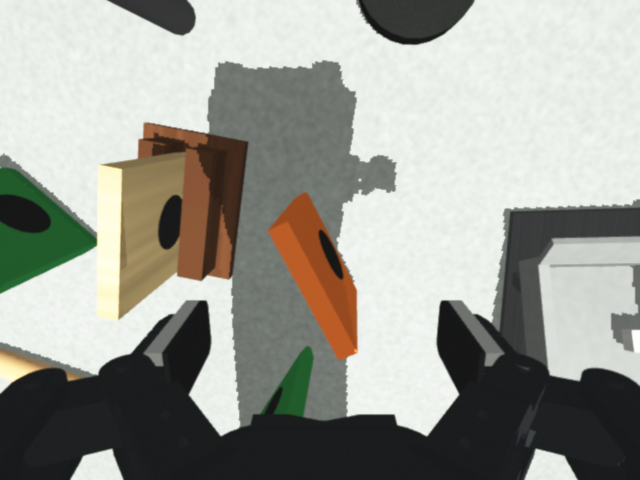

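```bash
python3 -c "
from h import *
from workcell import bot
o=bot.get_obs();print(o['q'].round(2),o['qd'].round(2))
move([.563,.2515,.2],down(-1.6))"
```

```text
[  8.86  11.6   13.94  92.78   4.42 179.94] [ 1.67  0.2   0.55  0.27  0.93 -0.03]
t 3.8 pos [0.5875 0.1138 0.2004] rot [-175.58    0.44    8.92] F [ 0.4 -1.9 -0.1] op 0.0851
dr [-0.076  0.015  0.183] xyz [-0.072 -3.484  0.279]
```

```bash
python3 -c "
from h import *
move([.563,.2515,.2],down(70))"
```

```text
t 3.8 pos [0.5875 0.1138 0.2004] rot [-175.58    0.44    8.92] F [ 0.4 -1.9 -0.1] op 0.0851
dr [-0.074 -0.034 -1.066] xyz [-0.072 -3.484  0.279]
```

Call:
step_arm(
  dr=[
    [-0.01, 0, -0.13],
    [-0.02, -0.01, -0.26],
    [-0.03, -0.01, -0.4],
    [-0.04, -0.02, -0.53],
    [-0.05, -0.02, -0.67],
    [-0.06, -0.03, -0.8],
    [-0.07, -0.03, -0.93],
    [-0.07, -0.03, -1.06],
  ],
  xyz=[
    [0, -0.4, 0],
    [0, -0.8, 0.1],
    [0, -1.3, 0.1],
    [0, -1.8, 0.15],
    [0, -2.2, 0.2],
    [0, -2.7, 0.2],
    [0, -3.1, 0.25],
    [0, -3.5, 0.28],
  ],
  gripper=[1, 1, 1, 1, 1, 1, 1, 1],
)

```text
time: 4.6
ee_pos: [0.5648, 0.2565, 0.2002]
tcp_rot: [-179.9, -0.4, 70.2]
wrist_force: [-0.4, -0.5, -0.2]
opening: 0.0856
```

```bash
python3 -c "
from h import *
move([.563,.2515,.2],down(135))"
```

```text
t 4.6 pos [0.5648 0.2565 0.2002] rot [-179.91   -0.38   70.24] F [-0.4 -0.5 -0.2] op 0.0856
dr [ 0.002 -0.007 -1.13 ] xyz [-0.133  0.     0.003]
```

Good: the commanded pose follows the measured one. Continue to yaw 178.

Call:
step_arm(
  dr=[
    [0, 0, -0.14],
    [0, 0, -0.28],
    [0, 0, -0.42],
    [0, 0, -0.56],
    [0, -0.01, -0.7],
    [0, -0.01, -0.84],
    [0, -0.01, -0.98],
    [0, -0.01, -1.12],
  ],
  xyz=[
    [-0.1, 0, 0],
    [-0.1, 0, 0],
    [-0.1, 0, 0],
    [-0.1, 0, 0],
    [-0.1, 0, 0],
    [-0.1, 0, 0],
    [-0.1, 0, 0],
    [-0.1, 0, 0],
  ],
  gripper=[1, 1, 1, 1, 1, 1, 1, 1],
)

```text
time: 5.4
ee_pos: [0.5636, 0.2518, 0.2002]
tcp_rot: [180.0, 0.2, 134.4]
wrist_force: [0.2, -0.6, -0.0]
opening: 0.0855
```

```bash
python3 -c "
from h import *
move([.563,.2515,.2],down(178.3))"
```

```text
t 5.4 pos [0.5636 0.2518 0.2002] rot [179.99   0.19 134.41] F [ 0.2 -0.6 -0. ] op 0.0855
dr [-0.001  0.003 -0.766] xyz [ 0.005 -0.017  0.005]
```

Call:
step_arm(
  dr=[
    [0, 0, -0.14],
    [0, 0, -0.28],
    [0, 0, -0.42],
    [0, 0, -0.56],
    [0, 0, -0.68],
    [0, 0, -0.766],
    [0, 0, -0.766],
    [0, 0, -0.766],
  ],
  xyz=[
    [0, 0, 0],
    [0, 0, 0],
    [0, 0, 0],
    [0, 0, 0],
    [0, 0, 0],
    [0, 0, 0],
    [0, 0, 0],
    [0, 0, 0],
  ],
  gripper=[1, 1, 1, 1, 1, 1, 1, 1],
)

```text
time: 6.2
ee_pos: [0.5637, 0.2518, 0.2002]
tcp_rot: [-179.9, 0.1, 177.8]
wrist_force: [0.3, 0.1, 0.3]
opening: 0.0853
```

```bash
python3 - <<'E'
from h import *
from workcell import bot
c=bot.camera("wrist");pickle.dump(c,open("wrist2.pkl","wb"));cv2.imwrite("pics/wrist2.png",c["image"][:,:,::-1])
move([.563,.2515,.2],down(178.3)); print(bot.get_obs()['q'].round(1))
P=np.array([[x,y,z] for z in (.118,.034) for x in(.05,-.05) for y in (.007,-.007)])
for lean in (-5,0,5):
    R=(Ro.from_euler('z',-1.7,degrees=True)*Ro.from_euler('x',lean,degrees=True)).as_matrix()
    X=(P-[0,0,.118])@R.T+[.563,.2515,.1275]
    print(lean,proj(c,X).round(0).tolist())
E
```

```text
t 6.25 pos [0.5637 0.2519 0.2002] rot [-1.7989e+02  1.3000e-01  1.7783e+02] F [-0.3 -0.7  0.9] op 0.0853
dr [-0.002  0.002 -0.008] xyz [ 0.016 -0.011  0.004]
[24.2 13.8 16.7 92.7 -0.2 26.3]
-5 [[336.0, 324.0], [314.0, 326.0], [336.0, 163.0], [311.0, 163.0], [324.0, 275.0], [307.0, 276.0], [323.0, 153.0], [305.0, 153.0]]
0 [[336.0, 325.0], [314.0, 325.0], [336.0, 163.0], [311.0, 163.0], [333.0, 275.0], [316.0, 275.0], [333.0, 153.0], [314.0, 153.0]]
5 [[336.0, 325.0], [314.0, 325.0], [336.0, 163.0], [311.0, 163.0], [342.0, 275.0], [325.0, 275.0], [342.0, 153.0], [324.0, 153.0]]
```

View pics/wrist2.png

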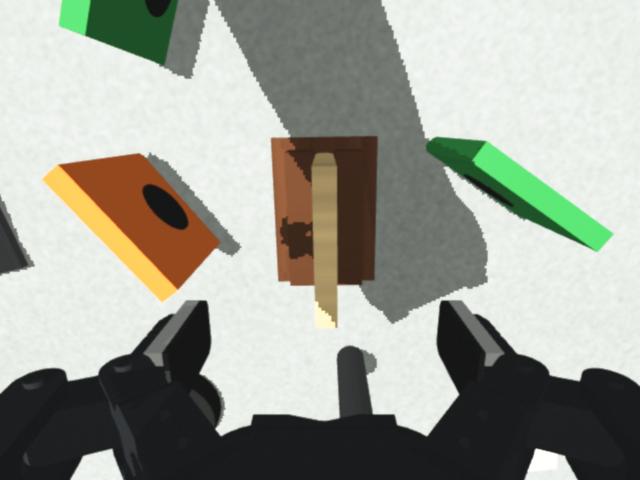

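Call:
step_arm(
  dr=[
    [0, 0, -0.008],
    [0, 0, -0.008],
    [0, 0, -0.008],
    [0, 0, -0.008],
    [0, 0, -0.008],
    [0, 0, -0.008],
    [0, 0, -0.008],
    [0, 0, -0.008],
  ],
  xyz=[
    [0.01, 0, 0.4],
    [0.01, 0, 0.8],
    [0.01, 0, 1.2],
    [0.01, 0, 1.6],
    [0.01, 0, 2.0],
    [0.01, 0, 2.3],
    [0.01, 0, 2.4],
    [0.01, 0, 2.4],
  ],
  gripper=[1, 1, 0.8, 0.7, 0.6, 0.5, 0.4, 0.4],
  squeeze=100,
)

```text
time: 7.05
ee_pos: [0.5633, 0.2517, 0.1038]
tcp_rot: [-179.9, 0.1, 178.4]
wrist_force: [-0.3, 0.3, 0.1]
opening: 0.034
```

```bash
python3 - <<'E'
from h import *
from workcell import bot
c=bot.camera("wrist");cv2.imwrite("pics/wrist3.png",c["image"][:,:,::-1])
move([.563,.2515,.104],down(178.3))
E
```

```text
t 7.1 pos [0.5636 0.2518 0.1045] rot [-1.799e+02  1.300e-01  1.784e+02] F [-0.7 -0.7  0.9] op 0.0341
dr [-0.002  0.002  0.002] xyz [ 0.014 -0.008  0.012]
```

View pics/wrist3.png

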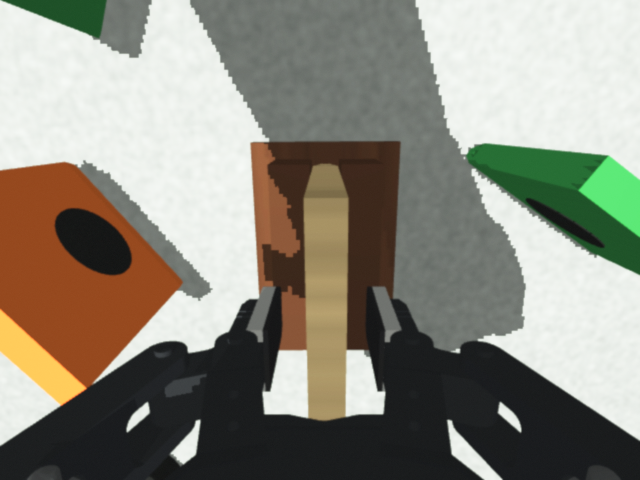

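Call:
step_arm(
  dr=[
    [0, 0, 0],
    [0, 0, 0],
    [0, 0, 0],
    [0, 0, 0],
    [0, 0, 0],
    [0, 0, 0],
    [0, 0, 0],
    [0, 0, 0],
  ],
  xyz=[
    [0, 0, 0],
    [0, 0, 0],
    [0, 0, 0],
    [0, 0, 0],
    [0, 0, 0],
    [0, 0, 0],
    [0, 0, 0],
    [0, 0, 0],
  ],
  gripper=[0.3, 0.2, 0.1, 0.05, 0, 0, 0, 0],
  squeeze=100,
)

```text
time: 7.9
ee_pos: [0.5639, 0.252, 0.1051]
tcp_rot: [-179.9, 0.2, 178.4]
wrist_force: [0.1, 0.7, 4.8]
opening: 0.012
```

```bash
python3 - <<'E'
from h import *
from workcell import bot
move([.563,.2515,.104],down(178.3))
c=bot.camera("side");cv2.imwrite("pics/side1.png",cv2.resize(c["image"][120:260,240:420,::-1],None,fx=4,fy=4))
E
```

```text
t 7.9 pos [0.5639 0.252  0.1051] rot [-179.94    0.21  178.42] F [0.1 0.7 4.8] op 0.012
dr [-0.001  0.004  0.002] xyz [ 0.023 -0.014  0.028]
```

View pics/side1.png

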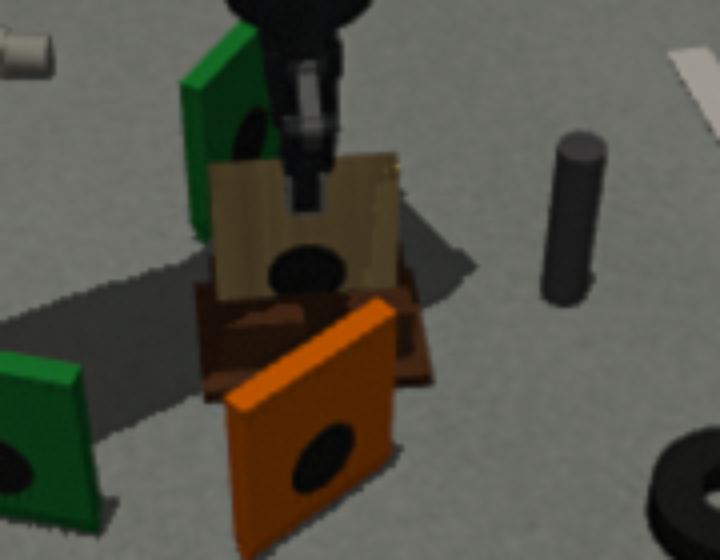

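Call:
step_arm(
  dr=[
    [0, 0, 0],
    [0, 0, 0],
    [0, 0, 0],
    [0, 0, 0],
    [0, 0, 0],
    [0, 0, 0],
    [0, 0, 0],
    [0, 0, 0],
  ],
  xyz=[
    [0, 0, -0.2],
    [0, 0, -0.7],
    [0, 0, -1.3],
    [0, 0, -2.0],
    [0, 0, -2.7],
    [0, 0, -3.4],
    [0, 0, -3.9],
    [0, 0, -4.2],
  ],
  gripper=[0, 0, 0, 0, 0, 0, 0, 0],
)

```text
time: 8.75
ee_pos: [0.5633, 0.2521, 0.2743]
tcp_rot: [-179.9, 0.2, 178.4]
wrist_force: [0.3, -0.8, -1.6]
opening: 0.0121
```

```bash
python3 - <<'E'
from h import *
from workcell import bot
c=bot.camera("wrist");cv2.imwrite("pics/wrist4.png",c["image"][:,:,::-1]);pickle.dump(c,open("wrist4.pkl","wb"))
c=bot.camera("side");cv2.imwrite("pics/side2.png",c["image"][:,:,::-1]);pickle.dump(c,open("side2.pkl","wb"))
move([.563,.2515,.104],down(178.3)); print(bot.get_obs()['q'].round(1))
E
```

```text
t 8.85 pos [0.5635 0.2522 0.2741] rot [-179.95    0.25  178.42] F [ 0.3 -0.1 -0.8] op 0.0124
dr [-0.001  0.004  0.002] xyz [ 0.031 -0.015  4.252]
[ 24.2  15.9  27.4 101.3  -0.2  25.8]
```

View pics/wrist4.png

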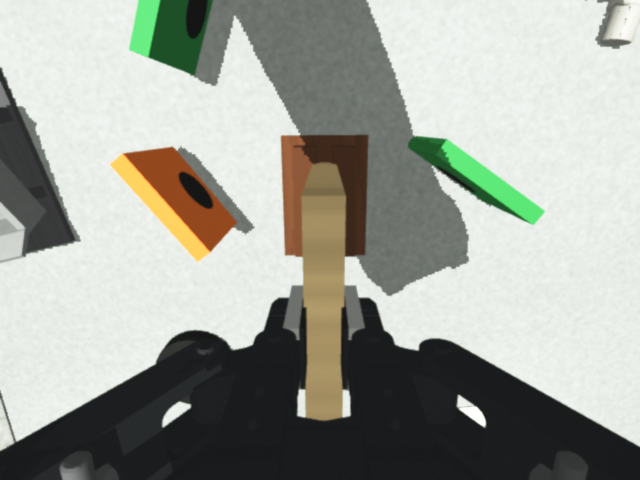

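View pics/side2.png

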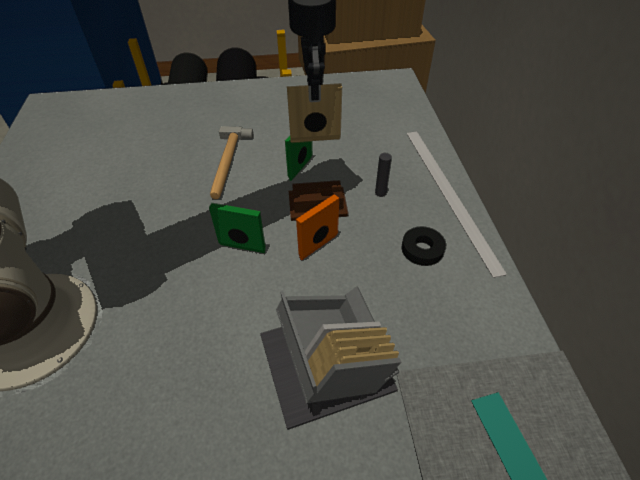

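```bash
python3 - <<'E'
from h import *
c=pickle.load(open("wrist4.pkl","rb"))
im=c["image"][150:300,260:390,::-1]; im=cv2.resize(im,None,fx=4,fy=4,interpolation=cv2.INTER_CUBIC); cv2.imwrite("pics/c5.png",im)
Rt=Ro.from_euler('xyz',[-179.95,.25,178.42],degrees=True).as_matrix(); t=np.array([.5635,.2522,.2741])
# tool frame: near end (-world x)= +tool x
pts=[]
for z in (-.024,.078,.094):
    h=.0025 if z>.09 else .007
    for y in (-h,h): pts.append([.05,y,z])
print(proj(c,np.array(pts)@Rt.T+t).round(1).tolist())
E
```

```text
[[303.9, 194.6], [348.5, 194.6], [312.6, 164.3], [337.2, 164.4], [320.7, 161.9], [328.9, 161.9]]
```

View pics/c5.png

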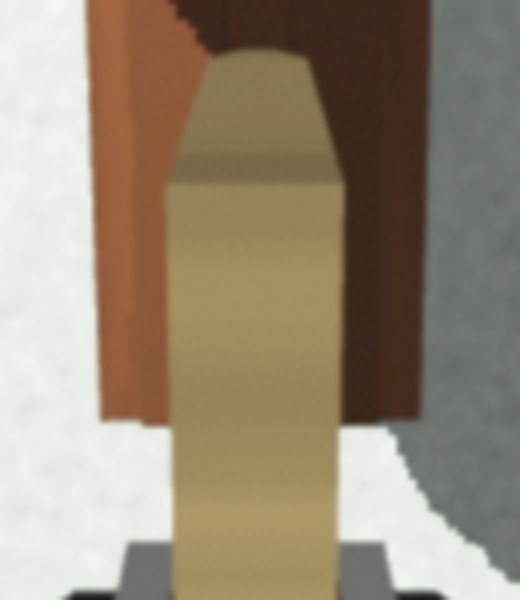

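```bash
cat >> h.py <<'E'
RX,RY,YAW,OFF=.5285,-.138,11.15,.0117
def rack_target(x,y,ztip,yaw=None,roll=0):
    yaw=YAW if yaw is None else yaw
    R=rackR(yaw); p=R@[x,y,ztip+.094]+[RX,RY,.052]
    return p,R@Ro.from_euler('xz',[180,180],degrees=True).as_matrix()
E
python3 - <<'E'
from h import *
for z in (.16,.092,0):
    p,R=rack_target(OFF-.003,-.049,z); print(p.round(3),Ro.from_matrix(R).as_euler('xyz',degrees=True).round(1))
p,R=rack_target(OFF-.003,-.049,.14)
move(p,R)
E
```

```text
[ 0.651 -0.164  0.279] [ 180.   -25.  -168.8]
[ 0.623 -0.169  0.217] [ 180.   -25.  -168.8]
[ 0.585 -0.177  0.134] [ 180.   -25.  -168.8]
t 8.85 pos [0.5635 0.2522 0.2741] rot [-179.95    0.25  178.42] F [ 0.3 -0.1 -0.8] op 0.0124
dr [ 0.047  0.439 -0.219] xyz [ -2.266 -10.383   0.361]
```

Call:
step_arm(
  dr=[
    [0, 0.02, -0.01],
    [0.01, 0.07, -0.04],
    [0.01, 0.13, -0.07],
    [0.02, 0.2, -0.1],
    [0.03, 0.27, -0.13],
    [0.03, 0.33, -0.16],
    [0.04, 0.39, -0.19],
    [0.047, 0.439, -0.219],
  ],
  xyz=[
    [-0.1, -0.5, -0.1],
    [-0.3, -1.4, -0.2],
    [-0.6, -2.5, -0.3],
    [-0.8, -3.6, -0.3],
    [-1.1, -4.7, -0.3],
    [-1.3, -5.8, -0.3],
    [-1.5, -6.9, -0.3],
    [-1.8, -8.0, -0.3],
  ],
  gripper=[0, 0, 0, 0, 0, 0, 0, 0],
)

```text
time: 9.65
ee_pos: [0.6067, -0.0718, 0.2596]
tcp_rot: [-179.5, -23.6, -168.8]
wrist_force: [-0.3, 0.3, -1.0]
opening: 0.0122
```

```bash
python3 - <<'E'
from h import *
p,R=rack_target(OFF-.003,-.049,.14)
move(p,R)
E
```

```text
t 9.65 pos [ 0.6067 -0.0718  0.2596] rot [-179.51  -23.56 -168.78] F [-0.3  0.3 -1. ] op 0.0122
dr [-0.009  0.025  0.001] xyz [-0.384 -2.474 -0.168]
```

Call:
step_arm(
  dr=[
    [0, 0.01, 0],
    [0, 0.025, 0],
    [-0.01, 0.025, 0],
    [-0.01, 0.025, 0],
    [-0.01, 0.025, 0],
    [-0.01, 0.025, 0],
    [-0.01, 0.025, 0],
    [-0.01, 0.025, 0],
  ],
  xyz=[
    [0, -0.6, -0.1],
    [-0.2, -1.2, -0.15],
    [-0.3, -1.8, -0.17],
    [-0.38, -2.3, -0.17],
    [-0.38, -2.47, -0.17],
    [-0.38, -2.47, -0.17],
    [-0.38, -2.47, -0.17],
    [-0.38, -2.47, -0.17],
  ],
  gripper=[0, 0, 0, 0, 0, 0, 0, 0],
)

```text
time: 10.45
ee_pos: [0.6193, -0.1595, 0.2438]
tcp_rot: [-179.4, -23.3, -168.8]
wrist_force: [-0.1, -0.1, -1.5]
opening: 0.0121
```

```bash
python3 - <<'E'
from h import *
from workcell import bot
for n in ("wrist","side","top"):
    c=bot.camera(n);cv2.imwrite(f"pics/{n}5.png",c["image"][:,:,::-1]);pickle.dump(c,open(n+"5.pkl","wb"))
o=bot.get_obs();pickle.dump(o,open("o5.pkl","wb"))
p,R=rack_target(OFF-.003,-.049,.14)
move(p,R);print(o['q'].round(1))
c=pickle.load(open("side5.pkl","rb"));cv2.imwrite("pics/side5c.png",cv2.resize(c["image"][270:400,255:415,::-1],None,fx=5,fy=5,interpolation=cv2.INTER_CUBIC)[:600])
E
```

```text
t 10.6 pos [ 0.6193 -0.1598  0.2437] rot [-179.35  -23.28 -168.79] F [-0.5  0.4 -0.9] op 0.012
dr [-0.012  0.03   0.001] xyz [-0.337 -0.258 -0.598]
[-10.5  48.7  67.6 130.5  -9.  -20.1]
```

View pics/wrist5.png

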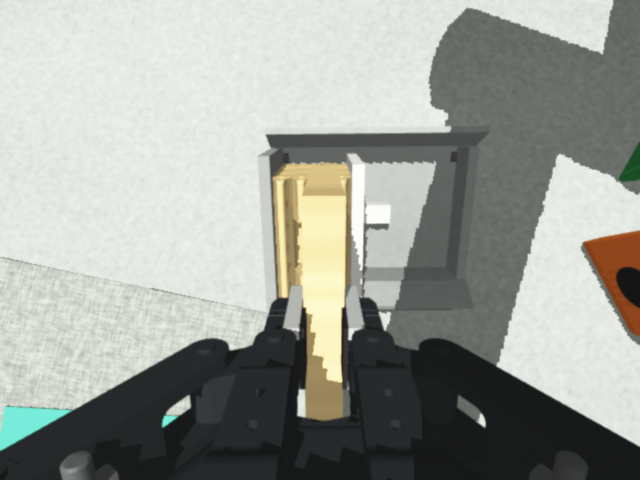

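View pics/side5.png

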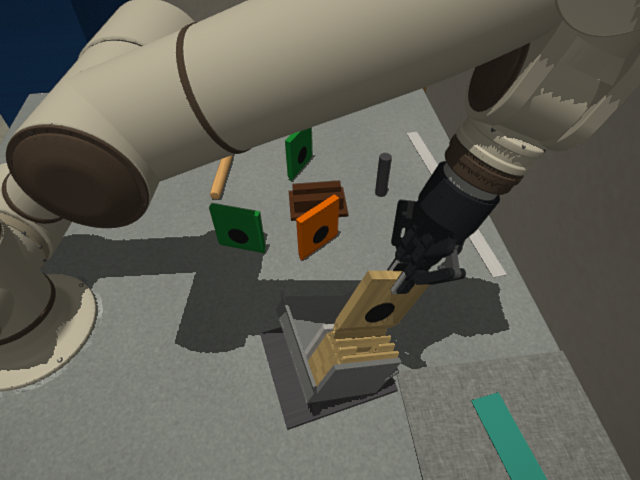

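View pics/top5.png

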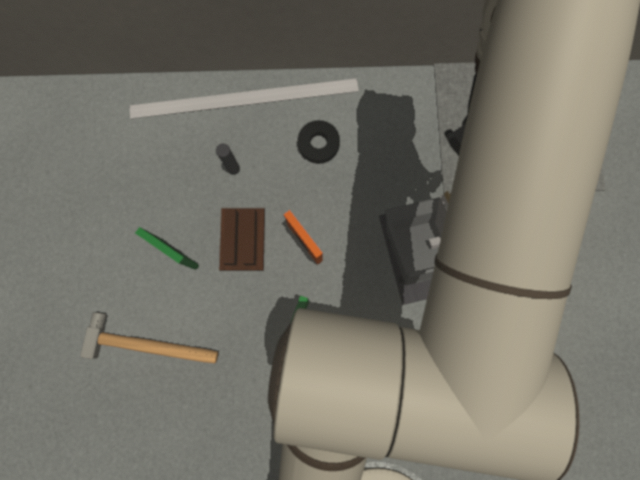

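```bash
cat > kin.py <<'E'
from h import *
S=[([5.01,10.03,95.1],[.5498,.2306]),([13.8,16.7,92.7],[np.hypot(.5637,.2519),.2002]),([15.9,27.4,101.3],[np.hypot(.5635,.2522),.2741]),([11.6,13.94,92.78],[np.hypot(.5875,.1138),.2004]),([48.7,67.6,130.5],[np.hypot(.6193,.1598),.2437])]
def f(q,P):
    q2,q3,q4=np.radians(q);a,h,L1,L2,e,D=P;p=q2-q3+q4;b=q3-q2
    return np.array([a+L1*np.sin(q2)+L2*np.cos(b)-e*np.sin(b)+D*np.cos(p), h+L1*np.cos(q2)+L2*np.sin(b)+e*np.cos(b)-D*np.sin(p)])
def res(P): return np.concatenate([[(f(q,P)-r)*1000 for q,r in S]]).ravel().tolist()+list((np.array(P)-[0,.3,.35,.35,.0,.25])*3)
s=least_squares(res,[0,.3,.35,.35,.0,.25]);P=s.x
if __name__=="__main__":
    print(P.round(3),s.fun.round(1))
    for tilt in (25,20,15):
      for zt in (.14,.11,.1,.092,.06,.03,0):
        R=rackR(YAW);g=R@[OFF-.003,-.049,zt]+[RX,RY,.052]
        # tip at g, tool tilt
        up=Ro.from_euler('z',YAW,degrees=True).apply(Ro.from_euler('y',tilt,degrees=True).apply([0,0,1]))
        t=g+up*.094; r=np.hypot(t[0],t[1])
        q=least_squares(lambda q:np.r_[(f(q,P)-[r,t[2]])*1000,(q[0]-q[1]+q[2]-90-tilt*np.cos(np.radians(28)))],[30,40,110]).x
        print(tilt,zt,t.round(3),q.round(1))
E
python3 kin.py
```

```text
[-0.006  0.153  0.413  0.525  0.032  0.412] [ 0.6  0.  -0.   0.8 -0.   0.6 -0.5 -1.  -0.1 -0.4 -0.  -0.4  0.2  0.5
  0.1  0.5]
25 0.14 [ 0.643 -0.165  0.26 ] [ 57.9  86.5 136.6]
25 0.11 [ 0.63  -0.168  0.233] [ 54.1  75.2 133.2]
25 0.1 [ 0.626 -0.169  0.224] [ 50.3  67.8 129.6]
25 0.092 [ 0.623 -0.169  0.217] [ 48.2  63.6 127.4]
25 0.06 [ 0.61  -0.172  0.188] [ 42.6  51.5 120.9]
25 0.03 [ 0.597 -0.174  0.161] [ 39.2  43.2 116.1]
25 0 [ 0.585 -0.177  0.134] [ 36.5  36.3 111.9]
20 0.14 [ 0.635 -0.167  0.264] [ 50.8  74.7 131.5]
20 0.11 [ 0.623 -0.169  0.236] [ 42.3  57.7 123. ]
20 0.1 [ 0.619 -0.17   0.227] [ 40.6  54.  121.1]
20 0.092 [ 0.615 -0.171  0.22 ] [ 39.4  51.3 119.6]
20 0.06 [ 0.602 -0.173  0.191] [ 35.4  42.2 114.4]
20 0.03 [ 0.59  -0.176  0.164] [ 32.6  35.1 110.2]
20 0 [ 0.577 -0.178  0.137] [ 30.4  29.  106.3]
15 0.14 [ 0.628 -0.168  0.266] [ 39.1  57.1 121.3]
15 0.11 [ 0.615 -0.171  0.239] [ 34.3  46.8 115.8]
15 0.1 [ 0.611 -0.172  0.23 ] [ 33.   44.  114.2]
15 0.092 [ 0.608 -0.172  0.223] [ 32.1  41.8 113. ]
15 0.06 [ 0.594 -0.175  0.193] [ 28.9  34.1 108.4]
15 0.03 [ 0.582 -0.177  0.166] [ 26.5  27.8 104.6]
15 0 [ 0.57  -0.18   0.139] [ 24.5  22.2 100.9]
```

```bash
python3 - <<'E'
from h import *
c=pickle.load(open("wrist5.pkl","rb"))
cv2.imwrite("pics/c6.png",cv2.resize(c["image"][125:225,255:375,::-1],None,fx=6,fy=6,interpolation=cv2.INTER_CUBIC))
E
```

```text
(no output)
```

View pics/c6.png

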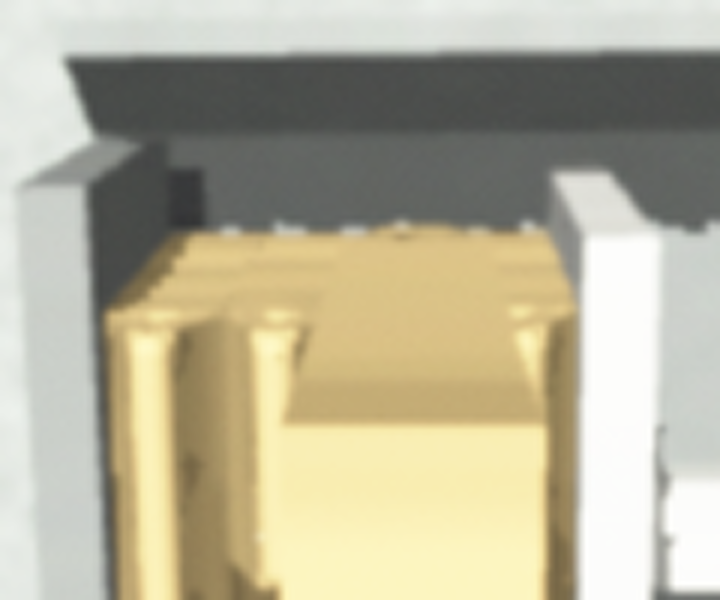

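View pics/side5c.png

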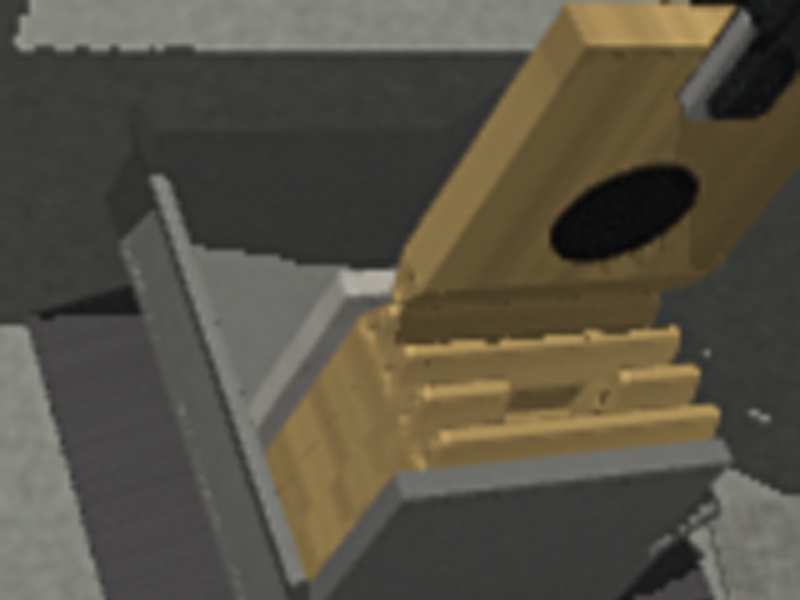

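```bash
python3 - <<'E'
from h import *
c=pickle.load(open("wrist5.pkl","rb"));o=pickle.load(open("o5.pkl","rb"))
R=rackR(YAW);O=np.array([RX,RY,.052])
print("tcp in rack",(R.T@(o["ee_pos"]-O)).round(4))
C=-c["R"].T@c["t"]
for n,px in (("b1",(280,178)),("b2",(301,178)),("b4",(344.2,178)),("groove",(311.8,178))):
    d=c["R"].T@np.linalg.inv(c["camera_matrix"])@[*px,1]
    n0=R[:,2]; s=(n0@(O-C)+.092)/(n0@d); print(n,(R.T@(C+s*d-O)).round(4))
# tall-board prediction in wrist and side
Rt=Ro.from_euler('xyz',o["tcp_rot"],degrees=True).as_matrix()
pts=np.array([[sx*.05,y,z] for sx in (1,-1) for z,h in ((-.024,.007),(.078,.007),(.094,.0025)) for y in (-h,h)])@Rt.T+o["ee_pos"]
print(proj(c,pts[:6]).round(1).tolist())
s=pickle.load(open("side5.pkl","rb"));print(((proj(s,pts)-[255,270])*5).round(0).tolist())
E
```

```text
tcp in rack [-0.0041 -0.039   0.2096]
b1 [-0.0378 -0.0702  0.092 ]
b2 [-0.0379 -0.056   0.092 ]
b4 [-0.038  -0.0268  0.092 ]
groove [-0.0379 -0.0487  0.092 ]
[[302.7, 195.1], [347.3, 195.1], [312.0, 164.4], [336.6, 164.4], [320.1, 161.9], [328.3, 162.0]]
[[585.0, 44.0], [563.0, 0.0], [419.0, 291.0], [402.0, 249.0], [391.0, 312.0], [385.0, 297.0], [895.0, 42.0], [870.0, 2.0], [712.0, 271.0], [692.0, 232.0], [680.0, 291.0], [673.0, 277.0]]
```

```bash
cat >> h.py <<'E'
def tgt(x,y,zt,tilt=25):
    g=rackR(YAW)@[x,y,zt]+[RX,RY,.052]
    R=(Ro.from_euler('z',YAW,degrees=True)*Ro.from_euler('y',tilt,degrees=True)*Ro.from_euler('xz',[180,180],degrees=True)).as_matrix()
    return g-R[:,2]*.094,R
def tip():
    from workcell import bot
    o=bot.get_obs();Rt=Ro.from_euler('xyz',o["tcp_rot"],degrees=True).as_matrix();R=rackR(YAW)
    E=Ro.from_matrix(R.T@Rt@Ro.from_euler('xz',[180,180],degrees=True).inv().as_matrix()).as_rotvec(degrees=True)
    print("tip in rack mm",(1000*R.T@(o["ee_pos"]+Rt[:,2]*.094-[RX,RY,.052])).round(1),"rot err",E.round(2),"F rack",(R.T@o["wrist_force"]).round(1),"q4",o["q"][3].round(1))
E
python3 - <<'E'
from h import *
tip(); move(*tgt(.009,-.0488,.112,21))
E
```

```text
tip in rack mm [ -1.3 -40.1 115.6] rot err [-0.68 -1.72  0.04] F rack [ 0.1  0.5 -1. ] q4 130.5
t 10.6 pos [ 0.6193 -0.1598  0.2437] rot [-179.35  -23.28 -168.79] F [-0.5  0.4 -0.9] op 0.012
dr [-0.012 -0.04   0.001] xyz [-0.16  -0.245  0.103]
```

Call:
step_arm(
  dr=[
    [0, -0.02, 0],
    [-0.01, -0.04, 0],
    [-0.012, -0.04, 0],
    [-0.012, -0.04, 0],
    [-0.012, -0.04, 0],
    [-0.012, -0.04, 0],
    [-0.012, -0.04, 0],
    [-0.012, -0.04, 0],
  ],
  xyz=[
    [0, -0.05, 0],
    [-0.05, -0.1, 0],
    [-0.1, -0.15, 0.03],
    [-0.13, -0.2, 0.06],
    [-0.16, -0.24, 0.1],
    [-0.16, -0.245, 0.1],
    [-0.16, -0.245, 0.1],
    [-0.16, -0.245, 0.1],
  ],
  gripper=[0, 0, 0, 0, 0, 0, 0, 0],
)

```text
time: 11.4
ee_pos: [0.6254, -0.1693, 0.2371]
tcp_rot: [179.9, -21.0, -168.8]
wrist_force: [-0.3, -0.9, -0.4]
opening: 0.0121
```

```bash
python3 - <<'E'
from h import *
tip(); move(*tgt(.009,-.0488,.100,23))
E
```

```text
tip in rack mm [  9.  -49.4 111.6] rot err [ 0.05 -3.97  0.02] F rack [-0.3 -0.8 -0.5] q4 127.1
t 11.4 pos [ 0.6254 -0.1693  0.2371] rot [ 179.95  -21.03 -168.83] F [-0.3 -0.9 -0.4] op 0.0121
dr [0.001 0.034 0.   ] xyz [-0.06   0.017  0.291]
```

Call:
step_arm(
  dr=[
    [0, 0.01, 0],
    [0, 0.02, 0],
    [0, 0.03, 0],
    [0, 0.034, 0],
    [0, 0.034, 0],
    [0, 0.034, 0],
    [0, 0.034, 0],
    [0, 0.034, 0],
  ],
  xyz=[
    [-0.02, 0.01, 0.1],
    [-0.04, 0.02, 0.2],
    [-0.06, 0.02, 0.28],
    [-0.06, 0.02, 0.29],
    [-0.06, 0.02, 0.29],
    [-0.06, 0.02, 0.29],
    [-0.06, 0.02, 0.29],
    [-0.06, 0.02, 0.29],
  ],
  gripper=[0, 0, 0, 0, 0, 0, 0, 0],
)

```text
time: 12.2
ee_pos: [0.6234, -0.169, 0.2257]
tcp_rot: [180.0, -22.9, -168.8]
wrist_force: [0.0, -0.8, -1.6]
opening: 0.012
```

```bash
python3 - <<'E'
from h import *
from workcell import bot
for n,(x,y,w,h) in (("wrist",(255,125,120,100)),("side",(300,290,120,100))):
    c=bot.camera(n);pickle.dump(c,open(n+"6.pkl","wb"));cv2.imwrite(f"pics/{n}6.png",cv2.resize(c["image"][y:y+h,x:x+w,::-1],None,fx=6,fy=6,interpolation=cv2.INTER_CUBIC))
tip(); move(*tgt(.009,-.0488,.086,25))
E
```

```text
tip in rack mm [  8.9 -48.7 100.2] rot err [ 0.04 -2.05  0.01] F rack [ 0.1  0.2 -1. ] q4 127.8
t 12.3 pos [ 0.6234 -0.169   0.2256] rot [ 179.96  -22.95 -168.84] F [-0.4  0.2 -1. ] op 0.012
dr [0.001 0.036 0.   ] xyz [-0.074 -0.     0.357]
```

View pics/wrist6.png

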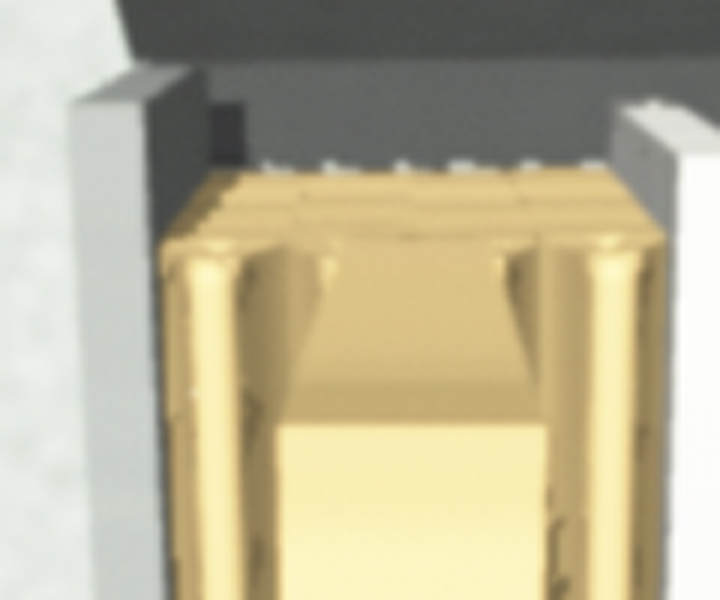

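View pics/side6.png

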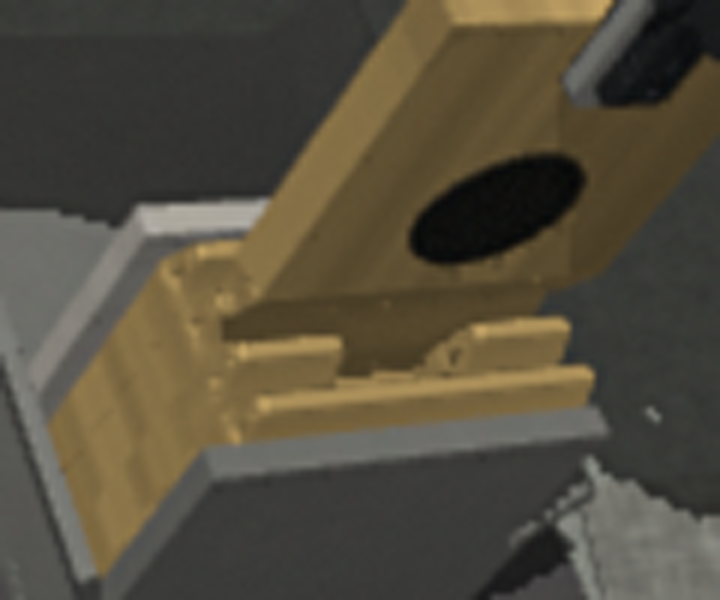

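Call:
step_arm(
  dr=[
    [0, 0.01, 0],
    [0, 0.02, 0],
    [0, 0.03, 0],
    [0, 0.036, 0],
    [0, 0.036, 0],
    [0, 0.036, 0],
    [0, 0.036, 0],
    [0, 0.036, 0],
  ],
  xyz=[
    [-0.02, 0, 0.06],
    [-0.04, 0, 0.12],
    [-0.06, 0, 0.18],
    [-0.07, 0, 0.24],
    [-0.07, 0, 0.3],
    [-0.07, 0, 0.34],
    [-0.07, 0, 0.34],
    [-0.07, 0, 0.34],
  ],
  gripper=[0, 0, 0, 0, 0, 0, 0, 0],
)

```text
time: 13.1
ee_pos: [0.6205, -0.1695, 0.2122]
tcp_rot: [180.0, -25.0, -168.8]
wrist_force: [-0.5, -0.2, -0.3]
opening: 0.012
```

```bash
python3 - <<'E'
from h import *
tip(); move(*tgt(.009,-.0463,.076,25));move(*tgt(.009,-.0418,.060,25))
E
```

```text
tip in rack mm [  8.6 -48.7  86.8] rot err [0.03 0.01 0.01] F rack [-0.3 -0.1 -0.5] q4 128.3
t 13.1 pos [ 0.6205 -0.1695  0.2122] rot [ 179.96  -25.01 -168.84] F [-0.5 -0.2 -0.3] op 0.012
dr [ 0.001 -0.     0.   ] xyz [-0.01   0.061  0.27 ]
t 13.1 pos [ 0.6205 -0.1695  0.2122] rot [ 179.96  -25.01 -168.84] F [-0.5 -0.2 -0.3] op 0.012
dr [ 0.001 -0.     0.   ] xyz [-0.01   0.173  0.671]
```

Call:
step_arm(
  dr=[
    [0, 0, 0],
    [0, 0, 0],
    [0, 0, 0],
    [0, 0, 0],
    [0, 0, 0],
    [0, 0, 0],
    [0, 0, 0],
    [0, 0, 0],
  ],
  xyz=[
    [0, 0, 0.04],
    [0, 0.01, 0.08],
    [0, 0.02, 0.12],
    [0, 0.03, 0.16],
    [0, 0.04, 0.2],
    [0, 0.05, 0.24],
    [0, 0.06, 0.27],
    [0, 0.06, 0.27],
  ],
  gripper=[0, 0, 0, 0, 0, 0, 0, 0],
)

```text
time: 13.9
ee_pos: [0.6157, -0.1676, 0.2022]
tcp_rot: [179.9, -25.0, -168.8]
wrist_force: [1.7, 3.1, 4.0]
opening: 0.0118
```

```bash
python3 - <<'E'
from h import *
from workcell import bot
for n,(x,y,w,h) in (("side",(300,290,120,100)),):
    c=bot.camera(n);pickle.dump(c,open(n+"7.pkl","wb"));cv2.imwrite(f"pics/{n}7.png",cv2.resize(c["image"][y:y+h,x:x+w,::-1],None,fx=6,fy=6,interpolation=cv2.INTER_CUBIC))
tip(); move(*tgt(.009,-.0418,.060,25))
E
```

```text
tip in rack mm [  8.8 -45.9  75.9] rot err [0.07 0.01 0.04] F rack [1.  2.2 4.9] q4 125.6
t 13.95 pos [ 0.6157 -0.1677  0.2022] rot [ 179.92  -25.01 -168.81] F [2.5 2.8 4. ] op 0.0121
dr [ 0.001 -0.     0.001] xyz [-0.003  0.104  0.396]
```

View pics/side7.png

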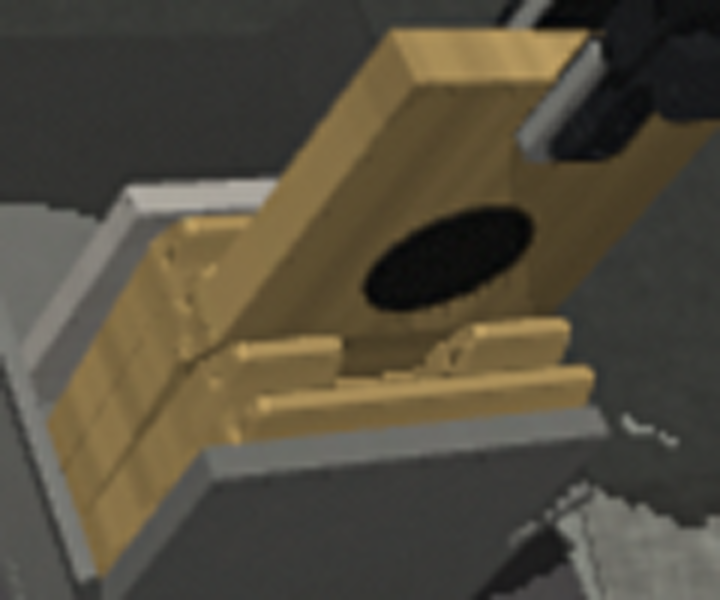

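Call:
step_arm(
  dr=[
    [0, 0, 0],
    [0, 0, 0],
    [0, 0, 0],
    [0, 0, 0],
    [0, 0, 0],
    [0, 0, 0],
    [0, 0, 0],
    [0, 0, 0],
  ],
  xyz=[
    [0, 0.015, 0.05],
    [0, 0.03, 0.1],
    [0, 0.045, 0.16],
    [0, 0.06, 0.22],
    [0, 0.075, 0.28],
    [0, 0.09, 0.34],
    [0, 0.105, 0.4],
    [0, 0.105, 0.4],
  ],
  gripper=[0, 0, 0, 0, 0, 0, 0, 0],
)

```text
time: 14.75
ee_pos: [0.6081, -0.1651, 0.187]
tcp_rot: [179.9, -25.1, -168.8]
wrist_force: [-0.5, 2.0, -1.4]
opening: 0.0119
```

```bash
python3 - <<'E'
from h import *
tip(); move(*tgt(.009,-.0418,.040,25));
E
```

```text
tip in rack mm [  8.8 -41.9  59.2] rot err [0.07 0.08 0.03] F rack [ 0.5  2.1 -1.3] q4 122.1
t 14.75 pos [ 0.6081 -0.1651  0.187 ] rot [ 179.92  -25.08 -168.82] F [-0.5  2.  -1.4] op 0.0119
dr [ 0.001 -0.001  0.   ] xyz [-0.002  0.005  0.479]
```

Call:
step_arm(
  dr=[
    [0, 0, 0],
    [0, 0, 0],
    [0, 0, 0],
    [0, 0, 0],
    [0, 0, 0],
    [0, 0, 0],
    [0, 0, 0],
    [0, 0, 0],
  ],
  xyz=[
    [0, 0, 0.09],
    [0, 0, 0.19],
    [0, 0, 0.3],
    [0, 0, 0.41],
    [0, 0, 0.52],
    [0, 0, 0.63],
    [0, 0, 0.72],
    [0, 0, 0.72],
  ],
  gripper=[0, 0, 0, 0, 0, 0, 0, 0],
)

```text
time: 15.55
ee_pos: [0.5958, -0.1674, 0.1605]
tcp_rot: [179.9, -25.1, -168.8]
wrist_force: [-1.0, 4.8, -3.0]
opening: 0.0117
```

```bash
python3 - <<'E'
from h import *
from workcell import bot
for n,(x,y,w,h) in (("side",(300,290,120,100)),):
    c=bot.camera(n);pickle.dump(c,open(n+"8.pkl","wb"));cv2.imwrite(f"pics/{n}8.png",cv2.resize(c["image"][y:y+h,x:x+w,::-1],None,fx=6,fy=6,interpolation=cv2.INTER_CUBIC))
c=bot.camera("wrist");cv2.imwrite("pics/wrist8.png",c["image"][:,:,::-1])
tip(); move(*tgt(.009,-.0418,.0,25));
E
```

```text
tip in rack mm [  8.6 -41.7  30. ] rot err [0.1  0.12 0.03] F rack [ 0.6  5.2 -2.4] q4 117.2
t 15.65 pos [ 0.5958 -0.1674  0.1606] rot [ 179.89  -25.12 -168.82] F [-1.5  5.  -2.4] op 0.012
dr [ 0.002 -0.002  0.001] xyz [-0.006  0.     0.749]
```

View pics/side8.png

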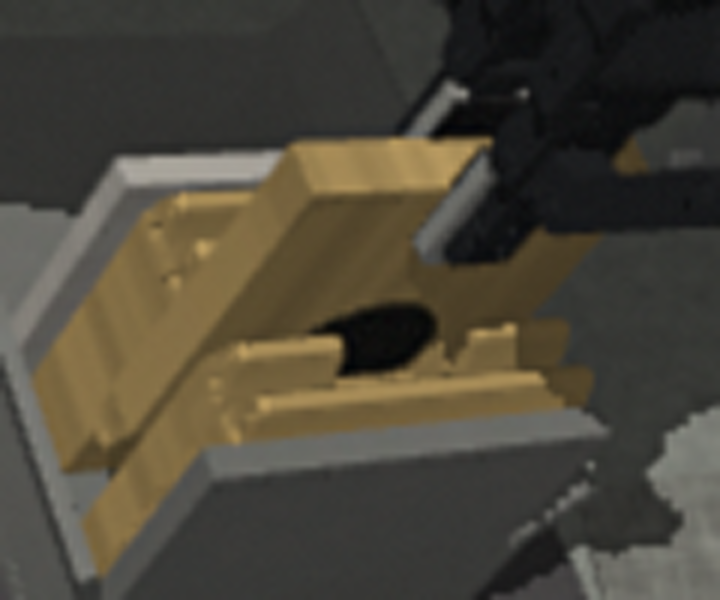

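View pics/wrist8.png

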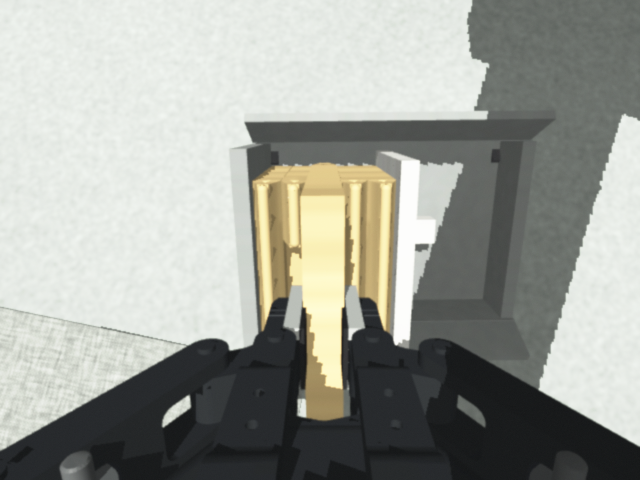

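Call:
step_arm(
  dr=[
    [0, 0, 0],
    [0, 0, 0],
    [0, 0, 0],
    [0, 0, 0],
    [0, 0, 0],
    [0, 0, 0],
    [0, 0, 0],
    [0, 0, 0],
  ],
  xyz=[
    [0, 0, 0.08],
    [0, 0, 0.17],
    [0, 0, 0.26],
    [0, 0, 0.35],
    [0, 0, 0.44],
    [0, 0, 0.53],
    [0, 0, 0.62],
    [0, 0, 0.64],
  ],
  gripper=[0, 0, 0, 0, 0, 0, 0, 0],
)

```text
time: 16.45
ee_pos: [0.5856, -0.1692, 0.1381]
tcp_rot: [179.9, -25.0, -168.8]
wrist_force: [-0.0, 6.8, 2.4]
opening: 0.0119
```

```bash
python3 - <<'E'
from h import *
from workcell import bot
for n,(x,y,w,h) in (("side",(300,290,120,100)),):
    c=bot.camera(n);pickle.dump(c,open(n+"9.pkl","wb"));cv2.imwrite(f"pics/{n}9.png",cv2.resize(c["image"][y:y+h,x:x+w,::-1],None,fx=6,fy=6,interpolation=cv2.INTER_CUBIC))
c=bot.camera("wrist");cv2.imwrite("pics/wrist9.png",c["image"][:,:,::-1])
tip(); move(*tgt(.009,-.0418,.0,25));
E
```

```text
tip in rack mm [  8.8 -41.5   5.1] rot err [0.08 0.04 0.04] F rack [1.3 6.8 0.8] q4 113.4
t 16.55 pos [ 0.5855 -0.1692  0.1381] rot [ 179.9   -25.04 -168.8 ] F [0.1 7.  0.2] op 0.0117
dr [ 0.001 -0.001  0.001] xyz [-0.003 -0.005  0.129]
```

View pics/side9.png

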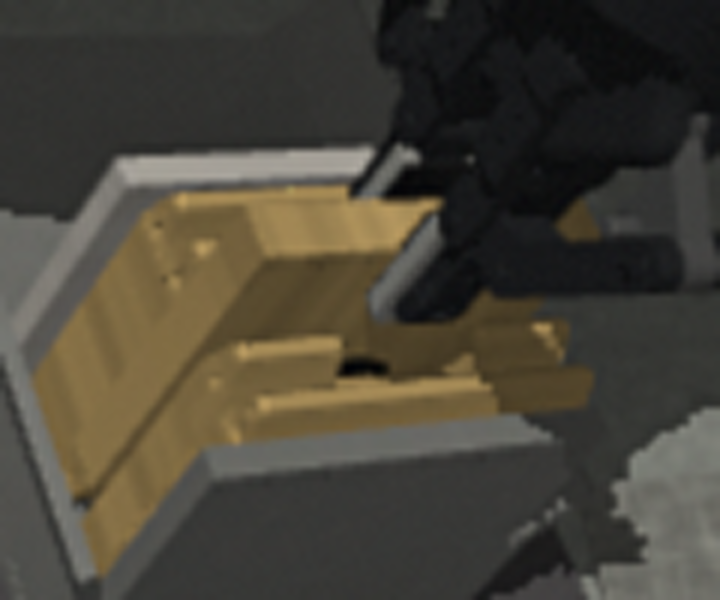

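View pics/wrist9.png

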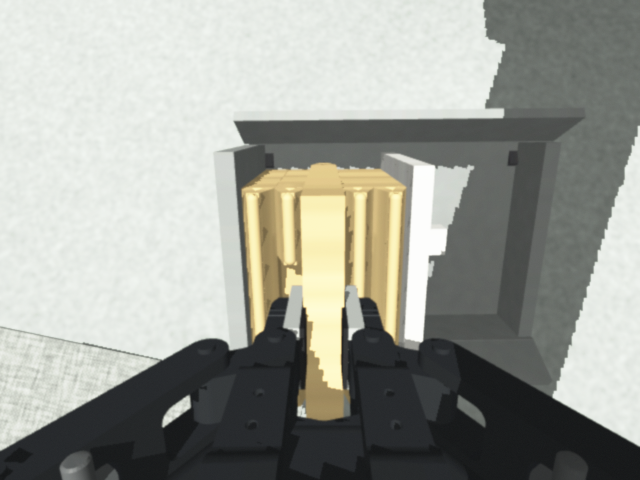

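Call:
step_arm(
  dr=[
    [0, 0, 0],
    [0, 0, 0],
    [0, 0, 0],
    [0, 0, 0],
    [0, 0, 0],
    [0, 0, 0],
    [0, 0, 0],
    [0, 0, 0],
  ],
  xyz=[
    [0, 0.01, 0.02],
    [0, 0.01, 0.04],
    [0, 0.01, 0.06],
    [0, 0.01, 0.08],
    [0, 0.01, 0.09],
    [0, 0.01, 0.1],
    [0, 0.01, 0.11],
    [0, 0.01, 0.11],
  ],
  gripper=[0, 0, 0, 0, 0, 0, 0, 0],
)

```text
time: 17.35
ee_pos: [0.5848, -0.1693, 0.1367]
tcp_rot: [-180.0, -24.8, -168.8]
wrist_force: [6.6, 7.1, 16.9]
opening: 0.0124
```

```bash
python3 - <<'E'
from h import *
tip()
E
```

```text
tip in rack mm [  9.1 -41.7   3.6] rot err [-0.05 -0.23  0.01] F rack [-0.   5.7 18.7] q4 112.8
```

```bash
python3 - <<'E'
from h import *
from workcell import bot
c=bot.camera("side");pickle.dump(c,open("side10.pkl","wb"));x,y,w,h=(295,290,120,100);cv2.imwrite(f"pics/side10.png",cv2.resize(c["image"][y:y+h,x:x+w,::-1],None,fx=6,fy=6,interpolation=cv2.INTER_CUBIC))
w=bot.camera("wrist");pickle.dump(w,open("wrist10.pkl","wb"));cv2.imwrite("pics/wrist10.png",cv2.resize(w["image"][130:230,230:430,::-1],None,fx=4,fy=4,interpolation=cv2.INTER_CUBIC))
R=rackR(YAW);O=np.array([RX,RY,.052]);o=bot.get_obs();pickle.dump(o,open("o10.pkl","wb"))
for zt in (0,.0036):
    P=np.array([[.0087+sx*.05,-.042+sy*.007,.118+zt] for sx in (-1,1) for sy in (-1,1)])@R.T+O
    print("side",((proj(c,P)-[x,y])*6).round(0).tolist(),"wrist",((proj(w,P)-[230,130])*4).round(0).tolist())
P=np.array([[.0117+sx*.05,yy,.092] for yy in (-.07,-.056,-.028,-.014) for sx in (-1,1)])@R.T+O
print("nbr side",((proj(c,P)-[x,y])*6).round(0).tolist(),"wrist",((proj(w,P)-[230,130])*4).round(0).tolist())
E
```

```text
side [[282.0, 266.0], [261.0, 215.0], [621.0, 247.0], [597.0, 200.0]] wrist [[291.0, 254.0], [465.0, 255.0], [305.0, 1259.0], [447.0, 1259.0]]
side [[289.0, 257.0], [268.0, 206.0], [628.0, 239.0], [604.0, 192.0]] wrist [[289.0, 262.0], [468.0, 262.0], [304.0, 1289.0], [449.0, 1289.0]]
nbr side [[277.0, 408.0], [613.0, 378.0], [256.0, 355.0], [590.0, 329.0], [216.0, 254.0], [545.0, 236.0], [197.0, 205.0], [523.0, 191.0]] wrist [[89.0, 239.0], [134.0, 1100.0], [233.0, 239.0], [255.0, 1100.0], [521.0, 239.0], [497.0, 1100.0], [665.0, 240.0], [618.0, 1100.0]]
```

View pics/side10.png

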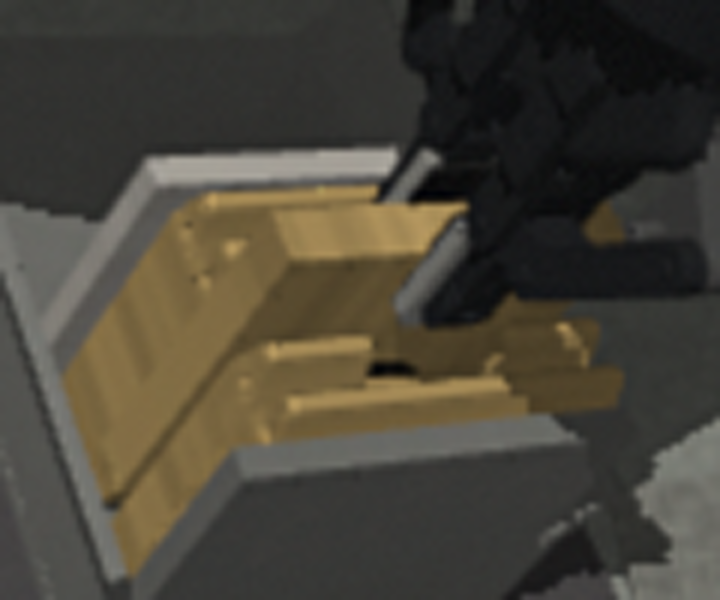

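View pics/wrist10.png

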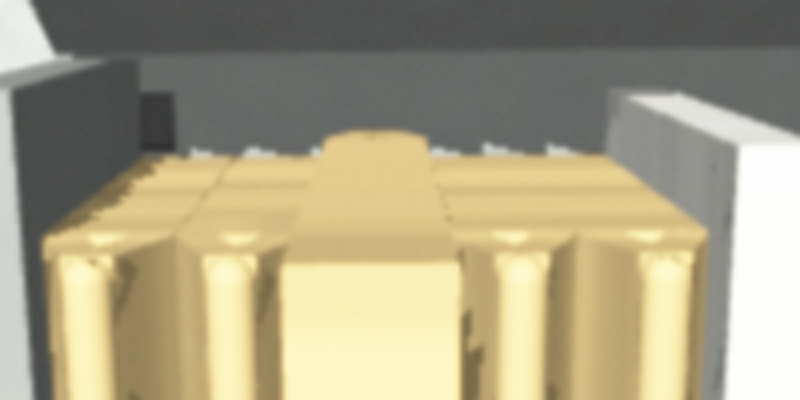

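```bash
python3 - <<'E'
from h import *
w=pickle.load(open("wrist10.pkl","rb"));R=rackR(YAW);O=np.array([RX,RY,.052])
def pp(P): return ((proj(w,np.array(P)@R.T+O)-[230,130])*4).round(1).tolist()
for z in (0,.0015,.0036): print("tall bottom",z,pp([[.0087-.05,-.042-.0025,z],[.0087-.05,-.042+.0025,z]]),"shoulder",pp([[.0087-.05,-.049,z+.016],[.0087-.05,-.035,z+.016]]))
print("nbr bottom",pp([[-.0383,y,0] for y in (-.077,-.063,-.035,-.007)]),"ridge",pp([[-.0383,-.056,.092]]))
E
```

```text
tall bottom 0 [[360.2, 123.5], [392.7, 123.5]] shoulder [[328.0, 133.4], [425.1, 133.5]]
tall bottom 0.0015 [[360.1, 124.4], [392.8, 124.4]] shoulder [[327.7, 134.4], [425.4, 134.5]]
tall bottom 0.0036 [[360.0, 125.6], [392.9, 125.6]] shoulder [[327.3, 135.8], [425.9, 135.9]]
nbr bottom [[150.3, 143.0], [240.7, 143.1], [421.6, 143.3], [602.6, 143.4]] ridge [[233.4, 239.1]]
```

Call:
step_arm(
  dr=[
    [0, 0, 0],
    [0, 0, 0],
    [0, 0, 0],
    [0, 0, 0],
    [0, 0, 0],
    [0, 0, 0],
    [0, 0, 0],
    [0, 0, 0],
  ],
  xyz=[
    [0, 0, 0.02],
    [0, 0, 0.03],
    [0, 0, 0.04],
    [0, 0, 0.05],
    [0, 0, 0.05],
    [0, 0, 0.05],
    [0, 0, 0.05],
    [0, 0, 0.05],
  ],
  gripper=[0, 0, 0, 0, 0, 0, 0, 0],
)

```text
time: 18.25
ee_pos: [0.5847, -0.1693, 0.1367]
tcp_rot: [-179.9, -24.6, -168.8]
wrist_force: [10.2, 8.5, 27.2]
opening: 0.0117
```

```bash
python3 - <<'E'
from h import *
tip()
E
```

```text
tip in rack mm [  9.4 -41.8   3.5] rot err [-0.12 -0.42 -0.  ] F rack [-0.9  6.4 29.6] q4 112.5
```

Call:
step_arm(
  dr=[
    [0, 0, 0],
    [0, 0, 0],
    [0, 0, 0],
    [0, 0, 0],
    [0, 0, 0],
    [0, 0, 0],
    [0, 0, 0],
    [0, 0, 0],
  ],
  xyz=[
    [0, 0, -0.05],
    [0, 0, -0.09],
    [0, 0, -0.09],
    [0, 0, -0.09],
    [0, 0, -0.09],
    [0, 0, -0.09],
    [0, 0, -0.09],
    [0, 0, -0.09],
  ],
  gripper=[0, 0, 0.1, 0.2, 0.3, 0.4, 0.45, 0.45],
)

```text
time: 19.05
ee_pos: [0.5844, -0.1697, 0.1356]
tcp_rot: [180.0, -25.0, -168.8]
wrist_force: [-0.4, -0.3, -0.3]
opening: 0.0383
```

```bash
python3 - <<'E'
from h import *
tip();move([0,0,0],np.eye(3))
E
```

```text
tip in rack mm [  8.7 -41.8   2.4] rot err [0.04 0.04 0.  ] F rack [-0.3 -0.2 -0.5] q4 113.0
t 19.05 pos [ 0.5844 -0.1697  0.1356] rot [ 179.96  -25.04 -168.84] F [-0.4 -0.3 -0.3] op 0.0383
dr [-0.263  2.693 -0.057] xyz [10.807  6.981  8.797]
```

Released cleanly. Back off along the board's axis and look.

Call:
step_arm(
  dr=[
    [0, 0, 0],
    [0, 0, 0],
    [0, 0, 0],
    [0, 0, 0],
    [0, 0, 0],
    [0, 0, 0],
    [0, 0, 0],
    [0, 0, 0],
  ],
  xyz=[
    [0, 0, -0.2],
    [0, 0, -0.5],
    [0, 0, -0.8],
    [0, 0, -1.1],
    [0, 0, -1.4],
    [0, 0, -1.7],
    [0, 0, -1.9],
    [0, 0, -2.0],
  ],
  gripper=[0.45, 0.45, 0.45, 0.45, 0.45, 0.45, 0.45, 0.45],
)

```text
time: 19.85
ee_pos: [0.618, -0.163, 0.2087]
tcp_rot: [180.0, -25.0, -168.8]
wrist_force: [-0.4, 0.7, -1.0]
opening: 0.0382
```

```bash
python3 - <<'E'
from h import *
from workcell import bot
tip()
c=bot.camera("side");pickle.dump(c,open("side11.pkl","wb"));x,y,w,h=(285,280,130,100);cv2.imwrite(f"pics/side11.png",cv2.resize(c["image"][y:y+h,x:x+w,::-1],None,fx=6,fy=6,interpolation=cv2.INTER_CUBIC))
w=bot.camera("wrist");pickle.dump(w,open("wrist11.pkl","wb"));cv2.imwrite("pics/wrist11.png",w["image"][:,:,::-1])
E
```

```text
tip in rack mm [  9.  -41.8  83.1] rot err [ 0.02 -0.01  0.01] F rack [ 0.2  0.8 -1. ] q4 127.0
```

View pics/side11.png

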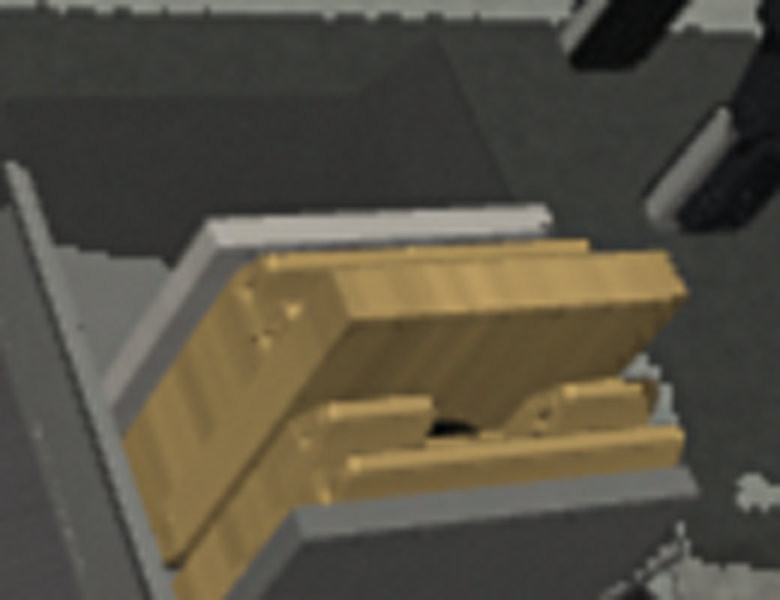

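View pics/wrist11.png

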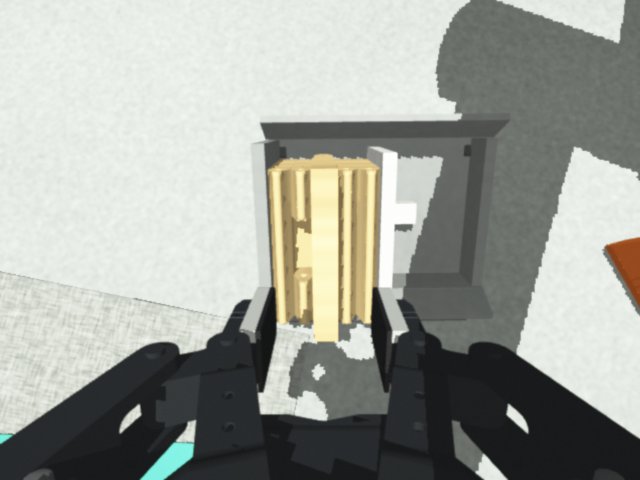

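```bash
python3 - <<'E'
from h import *
from workcell import bot
w=pickle.load(open("wrist11.pkl","rb"));s=pickle.load(open("side11.pkl","rb"))
x,y,ww,h=(260,145,130,210)
cv2.imwrite("pics/c7.png",cv2.resize(w["image"][145:195,255:395,::-1],None,fx=5.5,fy=5.5,interpolation=cv2.INTER_CUBIC))
cv2.imwrite("pics/c8.png",cv2.resize(w["image"][300:350,255:395,::-1],None,fx=5.5,fy=5.5,interpolation=cv2.INTER_CUBIC))
E
```

```text
(no output)
```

View pics/c7.png

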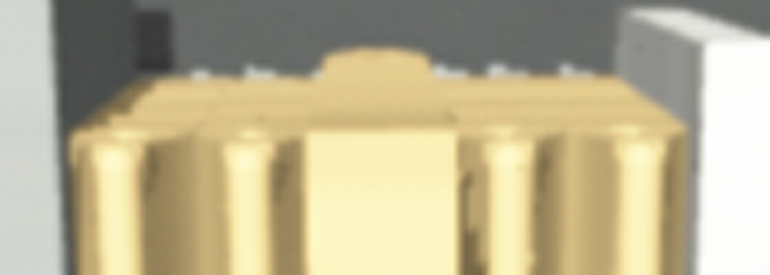

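View pics/c8.png

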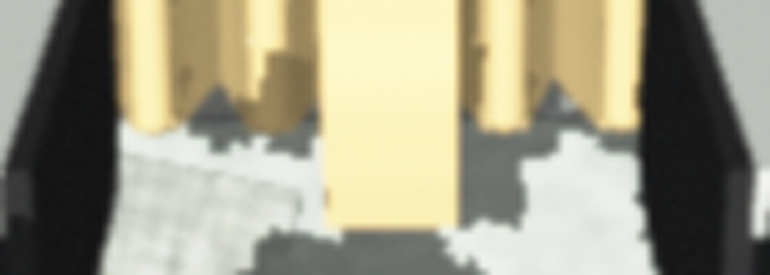

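```bash
cat > fit2.py <<'E'
from h import *
w=pickle.load(open("wrist11.pkl","rb"));s=pickle.load(open("side11.pkl","rb"))
wt=np.array([(310.5,168.8),(338.1,168.8),(314.3,341.6),(338.1,341.6)])
wn=np.array([(276.5,169.5),(299.5,169.2),(347.7,169.2),(371.4,169.2)]);wf=np.array([(282.3,323.6),(304,323.6),(346.8,323.6),(368.1,323.6)])
q=lambda L:np.array(L)/6+[285,280]
st=q([(348,321),(333,268),(686,296),(672,250)])
sn=q([(352,463),(330,407),(268,262)]);sf=q([(683,432),(655,385),(588,245)])
R=rackR(YAW);O=np.array([RX,RY,.052])
def model(p):
    nx,nz,gy,tx,ty,tz,tyaw,trol=p[:8]
    T=Ro.from_euler('xz',[trol,tyaw],degrees=True).as_matrix()
    tall=np.array([[a*.05,b*.007,.118] for a in(-1,1) for b in(-1,1)])@T.T+[tx,ty,tz]
    ys=np.array([-.070,-.056,-.028,-.014])+gy
    nn=np.array([[nx-.05,b,.0915+nz] for b in ys]);nf=nn+[.1,0,0]
    return [P@R.T+O for P in(tall,nn,nf)]
def res(p,use="ws"):
    tall,nn,nf=model(p);r=[]
    if 'w' in use: r+=[proj(w,tall)+p[8:10]-wt,proj(w,nn)+p[8:10]-wn,proj(w,nf)+p[8:10]-wf]
    k=[0,1,3]
    if 's' in use: r+=[proj(s,tall)+p[10:12]-st,proj(s,nn[k])+p[10:12]-sn,proj(s,nf[k])+p[10:12]-sf]
    return np.r_[np.concatenate(r).ravel(),np.array(p[8:12])*.3, p[1]*300]
for u in ("ws","w","s"):
    f=least_squares(res,[.01,0,0,.009,-.042,0,0,0,0,0,0,0],args=(u,),x_scale=[.01]*6+[1]*6)
    print(u,"nx,nz,gy,tx,ty,tz mm",(f.x[:6]*1000).round(1),"yaw,roll",f.x[6:8].round(2),"bias",f.x[8:].round(1),"cost",f.cost.round(2))
E
python3 fit2.py
```

```text
ws nx,nz,gy,tx,ty,tz mm [ 12.1   2.9  -1.7   8.9 -35.8   3.6] yaw,roll [0.59 3.57] bias [ 3.   0.1  0.1 -0.9] cost 6.2
w nx,nz,gy,tx,ty,tz mm [ 11.6   2.5  -2.1   8.5 -41.3   3.4] yaw,roll [0.57 1.04] bias [3.6 1.1 0.  0. ] cost 3.4
s nx,nz,gy,tx,ty,tz mm [ 18.3  -0.5   2.1   7.2 -25.6   9.8] yaw,roll [0.67 9.39] bias [-0.   0.  -1.1  0.2] cost 1.43
```

Call:
step_arm(
  dr=[
    [0, 0, 0],
    [0, 0, 0],
    [0, 0, 0],
    [0, 0, 0],
    [0, 0, 0],
    [0, 0, 0],
    [0, 0, 0],
    [0, 0, 0],
  ],
  xyz=[
    [0, 0, 0],
    [0, 0, 0],
    [0, 0, 0],
    [0, 0, 0.2],
    [0, 0, 0.5],
    [0, 0, 0.8],
    [0, 0, 1.0],
    [0, 0, 1.1],
  ],
  gripper=[0, 0, 0, 0, 0, 0, 0, 0],
  squeeze=40,
)

```text
time: 20.75
ee_pos: [0.5988, -0.1666, 0.1679]
tcp_rot: [179.9, -25.1, -168.8]
wrist_force: [-0.1, -0.2, -0.0]
opening: 0.0001
```

Call:
step_arm(
  dr=[
    [0, 0, 0],
    [0, 0, 0],
    [0, 0, 0],
    [0, 0, 0],
    [0, 0, 0],
    [0, 0, 0],
    [0, 0, 0],
    [0, 0, 0],
  ],
  xyz=[
    [0, 0, 0.04],
    [0, 0, 0.08],
    [0, 0, 0.12],
    [0, 0, 0.16],
    [0, 0, 0.2],
    [0, 0, 0.23],
    [0, 0, 0.25],
    [0, 0, 0.25],
  ],
  gripper=[0, 0, 0, 0, 0, 0, 0, 0],
)

```text
time: 21.55
ee_pos: [0.5952, -0.1674, 0.1592]
tcp_rot: [179.9, -25.0, -168.8]
wrist_force: [-0.6, 0.2, -0.1]
opening: -0.0
```

```bash
python3 - <<'E'
from h import *
tip();move([0,0,0],np.eye(3))
E
```

```text
tip in rack mm [  8.8 -41.6  28.4] rot err [0.05 0.04 0.02] F rack [-0.5  0.3 -0.3] q4 116.9
t 21.55 pos [ 0.5952 -0.1674  0.1592] rot [ 179.94  -25.04 -168.83] F [-0.6  0.2 -0.1] op -0.0
dr [-0.263  2.693 -0.057] xyz [10.807  6.977  9.449]
```

Call:
step_arm(
  dr=[
    [0, 0, 0],
    [0, 0, 0],
    [0, 0, 0],
    [0, 0, 0],
    [0, 0, 0],
    [0, 0, 0],
    [0, 0, 0],
    [0, 0, 0],
  ],
  xyz=[
    [0, 0, 0.02],
    [0, 0, 0.04],
    [0, 0, 0.06],
    [0, 0, 0.08],
    [0, 0, 0.1],
    [0, 0, 0.12],
    [0, 0, 0.12],
    [0, 0, 0.12],
  ],
  gripper=[0, 0, 0, 0, 0, 0, 0, 0],
)

```text
time: 22.35
ee_pos: [0.5944, -0.1675, 0.1574]
tcp_rot: [-179.9, -24.7, -168.9]
wrist_force: [7.2, 1.3, 15.2]
opening: -0.0002
```

```bash
python3 - <<'E'
from h import *
tip()
E
```

```text
tip in rack mm [  9.3 -41.8  26.4] rot err [-0.07 -0.27 -0.  ] F rack [ 0.2 -0.1 16.9] q4 116.1
```

Call:
step_arm(
  dr=[
    [0, 0, 0],
    [0, 0, 0],
    [0, 0, 0],
    [0, 0, 0],
    [0, 0, 0],
    [0, 0, 0],
    [0, 0, 0],
    [0, 0, 0],
  ],
  xyz=[
    [0, 0, 0.02],
    [0, 0, 0.04],
    [0, 0, 0.06],
    [0, 0, 0.06],
    [0, 0, 0.06],
    [0, 0, 0.04],
    [0, 0, 0],
    [0, 0, -0.05],
  ],
  gripper=[0, 0, 0, 0, 0, 0, 0, 0],
)

```text
time: 23.15
ee_pos: [0.5944, -0.1675, 0.1578]
tcp_rot: [180.0, -24.9, -168.8]
wrist_force: [-0.7, 0.3, -0.4]
opening: 0.0002
```

```bash
python3 - <<'E'
from h import *
tip()
E
```

```text
tip in rack mm [  8.9 -41.7  26.8] rot err [-0.   -0.08  0.01] F rack [-0.4  0.4 -0.6] q4 116.4
```

Call:
step_arm(
  dr=[
    [0, 0, 0],
    [0, 0, 0],
    [0, 0, 0],
    [0, 0, 0],
    [0, 0, 0],
    [0, 0, 0],
    [0, 0, 0],
    [0, 0, 0],
  ],
  xyz=[
    [0, 0, -0.2],
    [0, 0, -0.5],
    [0, 0, -0.8],
    [0, 0, -1.1],
    [0, 0, -1.3],
    [0, 0, -1.4],
    [0, 0, -1.4],
    [0, 0, -1.4],
  ],
  gripper=[0, 0, 0, 0, 0, 0, 0, 0],
)

```text
time: 23.95
ee_pos: [0.6173, -0.1631, 0.2069]
tcp_rot: [179.9, -25.1, -168.8]
wrist_force: [0.2, 0.6, -0.4]
opening: 0.0001
```

```bash
python3 - <<'E'
from h import *
from workcell import bot
tip();move(*tgt(.009,-.0418,.083,25))
c=bot.camera("side");pickle.dump(c,open("side12.pkl","wb"));x,y,w,h=(285,280,130,100);cv2.imwrite(f"pics/side12.png",cv2.resize(c["image"][y:y+h,x:x+w,::-1],None,fx=6,fy=6,interpolation=cv2.INTER_CUBIC))
w=bot.camera("wrist");pickle.dump(w,open("wrist12.pkl","wb"));cv2.imwrite("pics/wrist12.png",w["image"][:,:,::-1])
E
```

```text
tip in rack mm [  9.  -41.7  81.2] rot err [0.06 0.06 0.02] F rack [ 0.5  0.6 -0.3] q4 126.7
t 23.95 pos [ 0.6173 -0.1631  0.2069] rot [ 179.93  -25.06 -168.83] F [ 0.2  0.6 -0.4] op 0.0001
dr [ 0.001 -0.001  0.   ] xyz [ 0.003 -0.    -0.046]
```

View pics/side12.png

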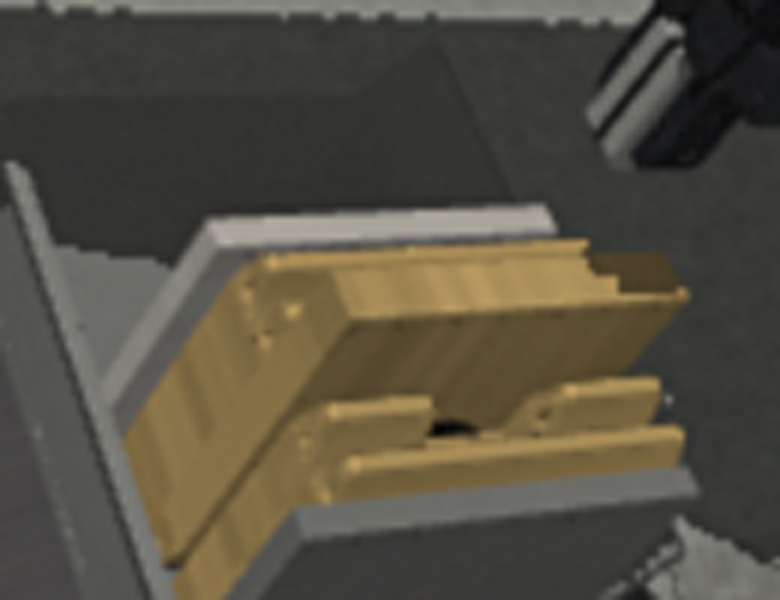

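View pics/wrist12.png

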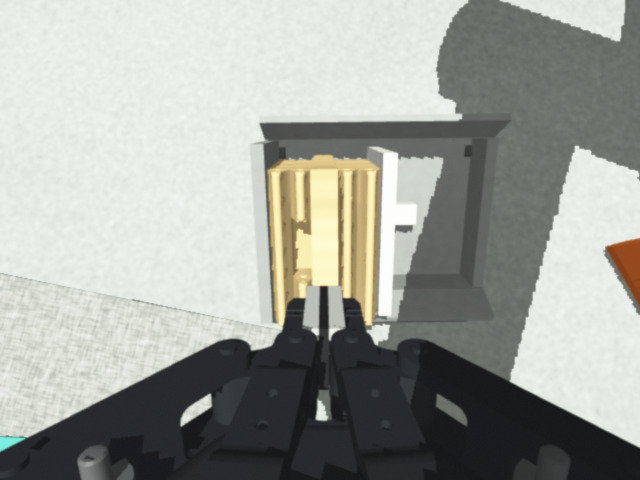

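```bash
python3 -c "
from workcell import bot
print(bot.job_done()); print(bot.get_obs()['time'])"
```

```text
the job is handed in; nothing more can be done
None
the job is handed in; nothing more can be done
```

I took the tall board out of its stand and pushed it into the rack, directly beside the notched board on its left (the side towards the sprung plate). I handed the job in at about 24 s. The hand-in gives no verdict.

**Row order:** The notched board was second from the fixed wall. The order is now plain, notched, tall, plain, end board, sprung plate.

**Fully home:** Pressing with about 30 N while gripping, then about 17 N or more on the board's top with closed fingers, moved it no further. The contact height matches where the pictures put the neighbours' floor, within about 1 mm.

**Neighbours:** The last side and wrist pictures show the four other boards upright and seated, with the sprung plate pushed back.

**Limits:** The largest wrist-force reading was about 30 N, read at the end of each move. After releasing, the fingers stood about 56 mm clear.

**Bystanders:** The hammer, ring and punch were not touched. My last full view of them was just before the insertion, and I took no full picture after it.

**What was less certain or went wrong:**
- **Squareness:** The picture fits put the board's twist at about 0.6°. They disagreed on its lean between 1° and 9°, and the side view alone gave height and lean figures I did not trust. For those I relied on the contact readings and the look of the pictures.
- **Position across the rack:** The tall board stands about 3 mm nearer the robot than its neighbours. I left it so to keep clear of the far lip.
- **Joint limits:** The last joint reached the end of its travel on the first approach, which swung the arm off course. I turned the gripper the other way round. Later the fourth joint stopped at its limit while hovering over the rack, so I came in at a smaller tilt. Nothing was touched either time.

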